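# Strip the finishing-wheel stand into its storage rack

## Task

Put the finishing wheels away: flip the stand's cam lever fully open toward the robot, bring every wheel down and forward out of its slots and stand it upright in a slot of the wooden rack (any free slot, wheel on the slot's floor, axle level and across the rack). Then flip the lever fully shut again and lay the loose wooden keeper bar over the wheels into the forks at both ends of the rack, roughly centred. Leave the thread spool where it is.

Things in the scene. Friction and masses are not known exactly. Their poses are not given: they have to be found in the camera images.
- stand: dark steel stand, fixed, 318 mm wide (y), three wheel stations side by side, 94 mm apart. Origin on the bench 40 mm in front of the middle seat; x to its back, y along the axles to the lever side; its open front (-x) faces the robot. Four cheeks 18 mm thick at y = -141, -47, 47, 141 mm leave 76 mm clear at each station; they span x = -12 to 64, up to z = 113 mm. Base plate 10 mm thick, x = -25 to 81
- lip2 (a point): crest of the slot's lip at station 2 (stand x = 32.5, z = 77 mm), alike in all cheeks. An axle lies in a pocket behind it, 3.5 mm deep, with a post behind; from the lip the slot floor falls 30 degrees forward to its open end at x = -2, z = 57. A roof bar parallel to the floor, 16 mm off it (x = 49 to 9, up to z = 113), stops a wheel from being lifted straight out
- exit2 (a point): point on station 2's way out (stand x = -20, z = 55 mm), where an axle's centre is clear of the cheeks and may go straight up. The way out for an axle's centre (stand x, z in mm), alike at all stations: straight up from (40, 78) to (40, 89), then a straight line down and forward to (-20, 55)
- seat1 (a point): centre of an axle lying in station 1 (x = 40, y = -94 mm in the stand's frame), 78 mm above the bench
- seat2 (a point): the same for station 2 (y = 0)
- seat3 (a point): the same for station 3 (y = 94 mm, next to the lever)
- cam_lever (a joint): the stand's cam lever, one rigid part with its cross shaft and six cam arms that bar the axles when shut; turns about the stand's y axis. 0 = shut (upright, leaning 0.17 rad back from vertical); grows as its top comes forward and down, to the stop at 1.45 rad (nearly level). Fully open: over 1.3; fully shut: under 0.1. Friction 0.12 N m; past upright it may fall on by itself
- lever_grip (a point): point to hold on the lever's black round grip, 16 mm thick, 106 mm from the hinge axis (grip 80 to 122 mm, round end to 130); y = 174 mm in the stand's frame, 24 mm outside the outer cheek's face
- lever_hinge (a point): the lever's hinge axis at the lever (stand frame x = 18, y = 174, z = 20 mm)
- wheel1: cork finishing wheel 64 mm across, 14 mm thick, on a steel axle 9 mm thick and 86 mm long, 0.16 kg; origin at its centre, y along the axle (either way round alike). Starts in station 1 of the stand, axle in the slots; absent in some starts. Can be held by its two flat faces above the axle (a thin hub disc, radius 7.5 mm, is for looks)
- wheel2: cork finishing wheel 64 mm across, 14 mm thick, on a steel axle 9 mm thick and 86 mm long, 0.16 kg; origin at its centre, y along the axle (either way round alike). Starts in station 2 of the stand, axle in the slots; absent in some starts. Can be held by its two flat faces above the axle (a thin hub disc, radius 7.5 mm, is for looks)
- wheel3: cork finishing wheel 64 mm across, 14 mm thick, on a steel axle 9 mm thick and 86 mm long, 0.16 kg; origin at its centre, y along the axle (either way round alike). Starts in station 3 of the stand, axle in the slots; absent in some starts. Can be held by its two flat faces above the axle (a thin hub disc, radius 7.5 mm, is for looks)
- rack: wooden storage rack, fixed, 276 x 56 mm, base 8 mm thick, origin on the bench under its middle, x along its row of three wheel slots. Two rails along x (y = 9.5 to 19.5 mm on either side, up to z = 26) leave a channel 19 mm wide; cross blocks 7 mm high in it part the slots and keep wheels from rolling. Tops of stored wheels stand at 72 mm; an end post 14 mm thick, 44 mm wide at x = -123 and 123
- slot1 (a point): where a wheel's centre is when it stands in the slot at rack x = -75 mm: 40 mm above the bench (32 above the slot floor); axes as the rack's
- slot2 (a point): the same, rack x = 0
- slot3 (a point): the same, rack x = 75 mm
- forks (a point): where the keeper bar's centre is when it lies in both forks: over the rack's middle, 87 mm above the bench; axes as the rack's. The forks are open-topped notches in the end posts (rack x = -123 and 123 mm): floor z = 80 mm, prongs up to 102 mm, 23 mm clear between the prongs
- keeper_bar: loose light wooden bar 290 x 16 x 14 mm (x, y, z), 0.06 kg, origin at its centre; starts lying on the bench beside the rack, about along it
- spool: thread spool 42 mm across, 48 mm tall, standing; bystander, origin at its foot
Not all that is in view belongs to the job. Leave any green or red look-alike of the wheel3 alone. Leave any red look-alike of the wheel1 alone.

How it is judged:
By the outcome, as a careful person would: the job done as asked, in the order asked, and still so for the second after the job is handed in, with the robot touching nothing.
Of wheel1, wheel2, wheel3 only 2 to 3 are there at a start; the rules pass over those that are not, and their reading is None.
At some moment in a run one of keeper_bar may be knocked a few centimetres aside while the robot is not near it.
It also fails if it takes over 210 s, if anything falls off the work surface, if the arm or the gripper's body presses on something with over 40 N, if the wrist force passes 120 N, or if a joint passes its speed limit or range.

## Robot

A 7-joint arm with a two-finger parallel gripper is mounted at the origin on a cart in front of the work surface, level with it; the furniture and walls round the work are solid. World frame = base frame: x ahead of the robot, y to its left, z up, the work surface at z = 0. Lengths are in m, angles in rad, forces in N, time in s.
With the tool pointing down it reaches from about 0.375 to 0.925 m from the base axis. Payload 3.1 kg.
Tool frame: the origin (TCP) lies midway between the tips of the shut fingers; the grasp point (between the pads) lies 19 mm behind it; z points along the fingers, y is the line along which they close (so a half turn about z gives the same grasp; the last joint's range is limited). The gripper opens to 85 mm and grips with 20 to 120 N. Pads are 22 mm wide; open, the fingers measure 114 mm over their backs; the gripper's body (76 mm by 85 mm) begins 54 mm behind the grasp point. The pads swing forward as they close: fully open they stand 13 mm farther back than shut.
Start: joints at [1.114, 0.383, 0.044, 1.598, -0.018, 1.161, -0.05], TCP at [0.228, -0.609, 0.231] pointing down, gripper open.
Joint ranges: [-2.61, 2.61], [-0.41, 2.15], [-1.48, 1.57], [0, 2.5], [-1.57, 4.71], [0.05, 1.97], [-2.85, 2.85]. Speed limits (rad/s): [2.79, 2.79, 3.14, 3.14, 3.14, 3.14, 3.14].

## Interface

Orientations are given as [roll, pitch, yaw] about the fixed x, y, z axes, in that order (R = Rz(yaw) Ry(pitch) Rx(roll)).
In Python, from cell import telemetry, eyes, order, models gives the robot as it stands.
- The arm moves only by the tool step_arm, never from a script. Its argument "motion" is a list that holds one entry, the list of rows, each a list of 7 numbers: the turn, a rotation vector about the world's x, y, z in degrees, then the shift along the world's x, y, z in cm, then the finger opening in cm, from 0 to 8.54. A call has 1 to 20 rows; each row shifts and turns the commanded pose from where the row before left it; what a row does not reach is not made up. A row lasts 1/10 s, in which the tool goes at most 50 mm and 8.59 degrees, less where a joint would pass 70% of its speed; a pose out of reach is approached as far as the arm can. A call with a gripper value outside its range is refused whole. The fingers move at their own pace and stop on an object; "force" is the grip in N (left out, the last holds). Time passes only in rows, so rows that do not move let the fingers close. It gives the time, the measured TCP pose, the force, the opening and the grip force at its end, in the units of the state.
- telemetry.get_obs(): the state, without advancing time (a new reading comes with each control period).
- eyes.get_image(name): name is "scene" or "top" or "wrist"; returns (picture, depth): 480x640x3 uint8, red, green, blue; 480x640 float32, m along the optical axis (not along the pixel's ray), 0 where there is no reading.
- eyes.calibration(name): a dict with "intrinsics" (3x3 intrinsics, pixels), "xyz" and "attitude" of the camera in the world. Camera axes: x right, y down, z forward; pixel columns grow to the right and rows downward; lengths in m; the calibration is good to about 2 mm. A picture is of the moment at which its call begins: read the wrist's pose just before it. calibration takes no time and is no camera call; for the wrist camera it gives the pose at the moment of the call.
- order.job_done(): hands the job in; it is judged then, once.
Trained networks look in the newest picture that a camera, given by its name, has taken for a name from the list of things; names that differ only in an ending like _2 or _b are one class to them, and where a whole thing is asked for, a point or a joint stands for the part that bears it (a point fixed in the world has none). Each returns a list of dicts, best first, with "conf" (0 to 1); they miss things now and then, are a little off and sometimes report something else, mostly with a low value. They report only what shows in the picture. A call takes as long as a camera call. They do not tell look-alikes from the thing itself.
- models.look_for(camera, name): "point" ([x, y, z] in m, in the coordinates of the camera as it stood for that picture, good to about 4 mm: the middle of the surface that is visible of it).
- models.trace(camera, name): "pixels" (480x640 bool, what is visible of it).
- models.pinpoint(camera, name): "point" ([x, y, z] in m, in the coordinates of the camera as it stood for that picture, good to about 4 mm: a listed point, or the origin of a listed thing).
The state is a dict: "time_s": time; "qpos": joint angles; "joint_velocities": joint speeds; "joint_efforts": joint torques, N m; "position": TCP position; "ee_rot": TCP orientation; "force": force on the tool from outside, world axes, zero at the start; "ft_torque": the same for the moment, N m; "width": finger opening in m; "grasp_force": force on a finger pad.
Only numpy, scipy, OpenCV 4.12 (cv2) and the standard library are available. Lean on these libraries where they do the work, as an engineer would, in place of code of your own. Each camera call takes 0.05 s, during which the arm holds its last target. There are 200 camera calls.

## Working session

There is one attempt and no reset: what is moved stays moved. The work goes in short steps, Python scripts to look and compute and a tool call to move; the robot and the scene stay as the last step left them, time stands still between calls to the robot, and variables do not carry over. Pictures are saved under pics/ and viewed, at most 14 in all, crops included, and the job is handed in when it is done.

Besides the shell and the picture viewer there is one more tool, called as name([rows], argument=value, ...), one row to a line, values as JSON. step_arm: Moves the arm, as the interface text tells. Its arguments: {"type":"object","properties":{"motion":{"type":"array","items":{"type":"array","items":{"type":"array","items":{"type":"number"}}}},"force":{"type":"number"}},"required":["motion"]}

```bash
ls; mkdir -p pics; cat > h.py <<'E'
import numpy as np, cv2
from scipy.spatial.transform import Rotation as R
from cell import telemetry, eyes, order, models
def cal(n):
    c=eyes.calibration(n); K=np.array(c["intrinsics"]); a=np.array(c["attitude"],float)
    M=a if a.shape==(3,3) else R.from_euler('xyz',a).as_matrix()
    return K,np.array(c["xyz"]),M
def shot(n,f=None):
    C=cal(n); p,d=eyes.get_image(n)
    if f: cv2.imwrite(f"pics/{f}.png",p[:,:,::-1])
    return p,d,C
def w(C,pt): return C[2]@np.array(pt)+C[1]
def pin(n,name,C,fn=models.pinpoint):
    return [(np.round(w(C,r["point"]),4).tolist(),round(r["conf"],2)) for r in fn(n,name)]
def cloud(d,C):
    K=C[0]; v,u=np.mgrid[:480,:640]
    P=np.stack([(u-K[0,2])/K[0,0]*d,(v-K[1,2])/K[1,1]*d,d],-1)
    return P@C[2].T+C[1]
E
python3 - <<'E'
from h import *
print(eyes.calibration("scene"))
for n in ("scene","top"):
    p,d,C=shot(n,n+"1"); print(n,C[1],C[2][:,2])
    for k in ["stand","seat1","seat2","seat3","wheel1","wheel2","wheel3","rack","slot1","slot3","keeper_bar","spool","lever_grip","lever_hinge"]:
        print(k,pin(n,k,C)[:4])
o=telemetry.get_obs(); print(o)
E
```

```text
pics
{'intrinsics': array([[433.73149209,   0.        , 321.11870469],
       [  0.        , 433.73149209, 234.86771775],
       [  0.        ,   0.        ,   1.        ]]), 'xyz': array([-0.0168876 ,  0.58968287,  0.58916066]), 'attitude': array([-2.11146355, -0.00860828, -2.39306404])}
scene [-0.0168876   0.58968287  0.58916066] [ 0.58024352 -0.63119933 -0.51468909]
stand [([0.5357, -0.2006, 0.0029], 0.6)]
seat1 [([0.577, -0.1031, 0.076], 0.76), ([0.5822, -0.295, 0.078], 0.57), ([0.5768, -0.1988, 0.0798], 0.57)]
seat2 [([0.577, -0.1031, 0.076], 0.76), ([0.5822, -0.295, 0.078], 0.57), ([0.5768, -0.1988, 0.0798], 0.57)]
seat3 [([0.577, -0.1031, 0.076], 0.76), ([0.5822, -0.295, 0.078], 0.57), ([0.5768, -0.1988, 0.0798], 0.57)]
wheel1 [([0.3906, -0.3869, 0.0305], 0.95), ([0.4569, 0.0656, 0.0306], 0.87), ([0.5735, -0.1987, 0.0789], 0.83), ([0.4639, 0.1879, 0.0387], 0.6)]
wheel2 [([0.3906, -0.3869, 0.0305], 0.95), ([0.4569, 0.0656, 0.0306], 0.87), ([0.5735, -0.1987, 0.0789], 0.83), ([0.4639, 0.1879, 0.0387], 0.6)]
wheel3 [([0.3906, -0.3869, 0.0305], 0.95), ([0.4569, 0.0656, 0.0306], 0.8
[... 2130 characters left out ...]
1424545,  0.38290552,  0.04387626,  1.59786396, -0.01790909,
        1.16121099, -0.04987467]), 'joint_velocities': array([-4.52092851e-05,  2.43560155e-04, -5.15608635e-04,  1.50308048e-03,
        2.52064976e-05,  3.65341775e-04,  5.09257296e-04]), 'joint_efforts': array([-2.15336768e-04, -4.33436894e+01,  1.02287862e+00, -2.49904311e+01,
        1.04725681e-02,  1.91177656e-03, -1.02492734e-05]), 'position': array([ 0.22826224, -0.60861965,  0.23128198]), 'ee_rot': array([ 3.14159055e+00, -3.93991500e-05,  3.58841196e-01]), 'force': array([ 0.75759508, -0.12500648,  0.2803018 ]), 'ft_torque': array([-0.0003175 , -0.01445202, -0.01224847]), 'grasp_force': 0.0, 'width': 0.08511538731773179}
```

View pics/scene1.png

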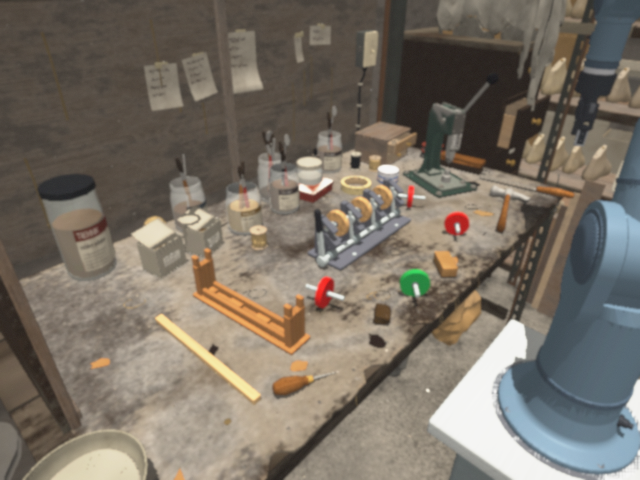

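View pics/top1.png

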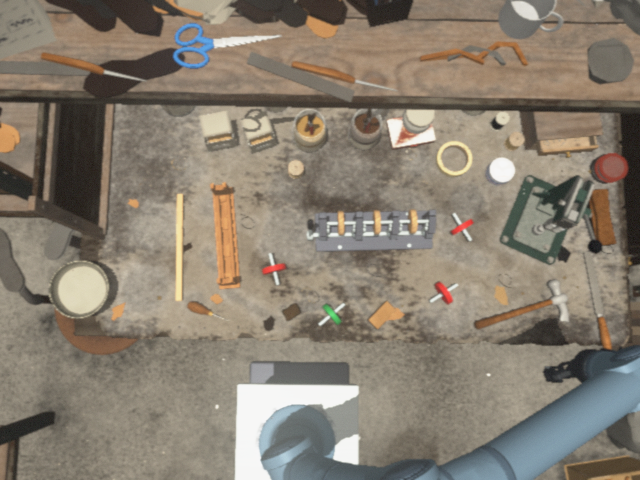

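Three cork wheels are in the stand, at about (340–415, 222) in the top view. The red and green look-alikes lie loose on the bench, the rack is at (228, 237) and the bar at (180, 247). I'm moving over the stand.

step_arm([
  [[0,0,-1.6,1.8,3.4,1.3,8.5],[0,0,-1.6,1.8,3.4,1.3,8.5],[0,0,-1.6,1.8,3.4,1.3,8.5],[0,0,-1.6,1.8,3.4,1.3,8.5],[0,0,-1.6,1.8,3.4,1.3,8.5],[0,0,-1.6,1.8,3.4,1.3,8.5],[0,0,-1.6,1.8,3.4,1.3,8.5],[0,0,-1.6,1.8,3.4,1.3,8.5],[0,0,-1.6,1.8,3.4,1.3,8.5],[0,0,-1.6,1.8,3.4,1.3,8.5],[0,0,-1.6,1.8,3.4,1.3,8.5],[0,0,-1.4,1.8,3.4,1.3,8.5],[0,0,0,0,0,0,3],[0,0,0,0,0,0,3]],
])

```text
time_s: 2.9
position: [0.4448, -0.1997, 0.3879]
ee_rot: [3.14, -0.001, 0.03]
force: [-0.3, -0.7, -0.5]
width: 0.0584
grasp_force: 0.0
```

```bash
python3 - <<'E'
from h import *
o=telemetry.get_obs(); print(o["position"],o["ee_rot"],o["width"])
p,d,C=shot("wrist","w1"); print(C[1],C[2][:,2])
for k in ["seat1","wheel1","lip2","lever_grip","lever_hinge","stand"]:
    print(k,pin("wrist",k,C)[:4])
E
```

```text
[ 0.44483038 -0.19972107  0.38788   ] [ 3.14030685e+00 -9.05704974e-04  3.04447672e-02] 0.05840149931127486
[ 0.52552638 -0.19576114  0.53106826] [-0.31230352 -0.01173464 -0.9499099 ]
seat1 [([0.5765, -0.2995, 0.078], 0.92), ([0.5734, -0.1036, 0.0779], 0.86), ([0.5735, -0.2009, 0.0791], 0.79)]
wheel1 [([0.3952, -0.3796, 0.0304], 0.92), ([0.5738, -0.4379, 0.0357], 0.86), ([0.5699, -0.1025, 0.0762], 0.85), ([0.4534, 0.0682, 0.0314], 0.78)]
lip2 [([0.5722, -0.1958, 0.0785], 0.76)]
lever_grip [([0.5581, -0.0254, 0.1275], 0.73), ([0.5723, -0.2028, 0.0789], 0.29)]
lever_hinge []
stand [([0.5337, -0.2014, -0.0018], 0.68)]
```

View pics/w1.png

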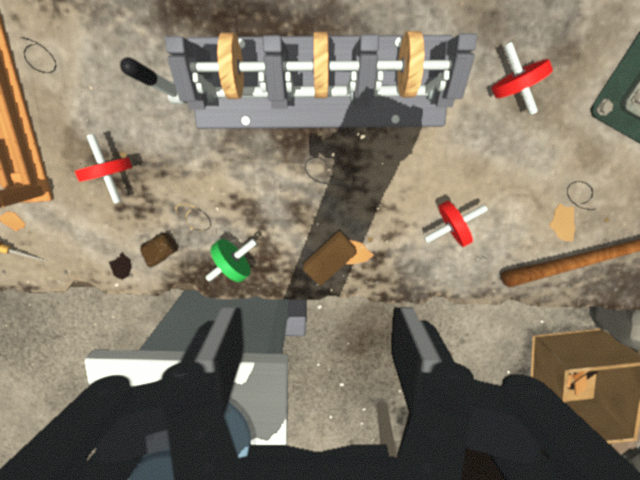

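The wrist view shows the stand's cheeks along row 60, with the wheels at columns 230, 320 and 411 and the black lever grip at (140, 70). I'm fitting the stand from the depth image.

```bash
cat >> h.py <<'E'
def fit(P,col):
    # cheek tops: dark, z 0.105..0.12
    z=P[...,2]; hsv=cv2.cvtColor(col,cv2.COLOR_RGB2HSV)
    base=(P[...,0]>.45)&(P[...,0]<.68)&(P[...,1]>-.4)&(P[...,1]<-.04)
    ch=base&(z>.107)&(z<.12)&(hsv[...,1]<90)
    wh=base&(z>.085)&(hsv[...,1]>110)&(hsv[...,2]>80)
    return ch,wh
E
python3 - <<'E'
from h import *
p,d,C=shot("wrist"); P=cloud(d,C); ch,wh=fit(P,p)
n,l,s,c=cv2.connectedComponentsWithStats(ch.astype(np.uint8))
for i in range(1,n):
    if s[i,4]>60:
        q=P[l==i]; print("cheek",s[i,4],q.min(0).round(4),q.max(0).round(4),np.median(q,0).round(4))
n,l,s,c=cv2.connectedComponentsWithStats(wh.astype(np.uint8))
for i in range(1,n):
    if s[i,4]>60:
        q=P[l==i]; t=q[q[:,2]>.1]; m=np.polyfit(t[:,0],t[:,1],1); print("wheel",s[i,4],q.min(0).round(4),q.max(0).round(4),np.median(t,0).round(4),m)
n,l,s,c=cv2.connectedComponentsWithStats((np.abs(P[...,2]-.01)<.004).astype(np.uint8)&((P[...,0]<.54)).astype(np.uint8)&((P[...,1]<-.03)&(P[...,1]>-.37)).astype(np.uint8))
for i in range(1,n):
    if s[i,4]>1500:
        q=P[l==i]; print("base",s[i,4],q.min(0).round(4),q.max(0).round(4))
bl=(p.max(2)<60)&(P[...,2]>.06)&(P[...,1]>-.05)&(P[...,1]<0.0)&(P[...,0]>.5)
q=P[bl]; print("grip",len(q),q.min(0).round(4),q.max(0).round(4),np.median(q,0).round(4), [np.median(q[abs(q[:,2]-z)<.005],0).round(4).tolist() for z in (.1,.12,.14)])
E
```

```text
cheek 343 [ 0.5892 -0.3468  0.107 ] [ 0.6049 -0.3281  0.1145] [ 0.5963 -0.3369  0.1118]
cheek 333 [ 0.5853 -0.253   0.1071] [ 0.6006 -0.2347  0.1139] [ 0.5929 -0.2438  0.1117]
cheek 330 [ 0.5814 -0.1591  0.107 ] [ 0.5964 -0.1416  0.1141] [ 0.589  -0.1504  0.1116]
cheek 336 [ 0.5779 -0.0658  0.107 ] [ 0.5933 -0.0476  0.1143] [ 0.585  -0.0573  0.1116]
cheek 250 [ 0.5749 -0.3473  0.107 ] [ 0.5877 -0.3291  0.1129] [ 0.5817 -0.3377  0.1095]
cheek 247 [ 0.57   -0.2535  0.107 ] [ 0.5846 -0.2355  0.1132] [ 0.5779 -0.2441  0.1096]
cheek 229 [ 0.5676 -0.1597  0.107 ] [ 0.5804 -0.142   0.1129] [ 0.5745 -0.151   0.1094]
cheek 233 [ 0.5642 -0.066   0.107 ] [ 0.5762 -0.0481  0.113 ] [ 0.5706 -0.0573  0.1097]
wheel 527 [ 0.5245 -0.2054  0.086 ] [ 0.6049 -0.1901  0.5298] [ 0.5697 -0.1988  0.1066] [-0.0188956  -0.18792894]
wheel 706 [ 0.5245 -0.2982  0.085 ] [ 0.6078 -0.1984  0.5298] [ 0.5763 -0.2889  0.1056] [-0.09963057 -0.23146886]
wheel 758 [ 0.5245 -0.1984  0.0851] [ 0.6013 -0.0958  0.5298] [ 0.5698 -0.1062  0.1059] [ 0.11175768 -0.17009825]
base 5827 [ 0.5043 -0.3592  0.0061] [ 0.54   -0.0404  0.014 ]
grip 507 [ 0.5491 -0.0331  0.0992] [ 0.5679 -0.0198  0.1501] [ 0.5579 -0.0298  0.1356] [[0.5541, -0.0315, 0.1029], [0.5555, -0.031, 0.12], [0.5589, -0.0307, 0.1418]]
```

```bash
python3 - <<'E'
from h import *
from scipy.optimize import least_squares
p,d,C=shot("wrist"); P=cloud(d,C); P[d<=0.05]=9; ch,wh=fit(P,p)
yw=.0404
for y0 in (-.29,-.198,-.105):
    m=wh&(abs(P[...,1]-y0)<.02)&(P[...,2]<.12); q=P[m]
    # rim: take points within thickness
    f=lambda a:np.hypot(q[:,0]-a[0],q[:,2]-a[1])-.032
    r=least_squares(f,[.575,.078],loss='soft_l1',f_scale=.001)
    t=q[q[:,2]>.095]
    print(len(q),r.x.round(4),"x",np.percentile(t[:,0],[1,99]).round(4),"y",np.percentile(t[:,1],[1,50,99]).round(4),"zmax",np.percentile(q[:,2],99).round(4))
# axles: bright gray points near z .08
for y in (-.32,-.26,-.23,-.17,-.135,-.075):
    m=(abs(P[...,1]-y)<.008)&(P[...,2]>.076)&(P[...,2]<.09)&(P[...,0]>.55)&(P[...,0]<.6); q=P[m]
    if len(q): print("axle",y,len(q),np.percentile(q[:,0],[2,50,98]).round(4),np.percentile(q[:,2],[50,98]).round(4))
# base front edge
for y in (-.33,-.27,-.2,-.13,-.07):
    m=(abs(P[...,1]-y)<.006)&(abs(P[...,2]-.01)<.003)&(P[...,0]<.54)
    print("base front",y,P[m][:,0].min().round(4))
E
```

```text
724 [0.5783 0.0772] x [0.552  0.6049] y [-0.2974 -0.2891 -0.2838] zmax 0.1109
531 [0.5748 0.078 ] x [0.5482 0.601 ] y [-0.2051 -0.1989 -0.191 ] zmax 0.1107
772 [0.5709 0.0771] x [0.5443 0.5976] y [-0.1115 -0.1065 -0.0969] zmax 0.1106
axle -0.32 247 [0.5554 0.5766 0.5839] [0.0824 0.0894]
axle -0.26 151 [0.552  0.5747 0.5812] [0.0825 0.0898]
axle -0.23 213 [0.5511 0.5744 0.5943] [0.0826 0.0896]
axle -0.17 191 [0.5504 0.572  0.5782] [0.0822 0.0898]
axle -0.135 132 [0.5504 0.5706 0.5761] [0.0824 0.0896]
axle -0.075 186 [0.5505 0.5678 0.5736] [0.0821 0.0897]
base front -0.33 0.5167
base front -0.27 0.5139
base front -0.2 0.3362
base front -0.13 0.5078
base front -0.07 0.5049
```

step_arm([
  [[0,0,0.55,1.5,2.2,-2.35,4],[0,0,0,1.5,2.2,-2.35,4],[0,0,0,1.5,2.2,-2.35,4],[0,0,0,1.5,2.2,-2.35,4],[0,0,0,1.5,2.2,-2.35,4],[0,0,0,1.5,2.2,-2.35,4],[0,0,0,1.5,2.2,-2.35,4],[0,0,0,1.55,2.2,-2.35,4],[0,0,0,0,0,-2,4],[0,0,0,0,0,-2,4],[0,0,0,0,0,-2,4],[0,0,0,0,0,-2,4],[0,0,0,0,0,0,4],[0,0,0,0,0,0,1],[0,0,0,0,0,0,1],[0,0,0,0,0,0,1],[0,0,0,0,0,0,1],[0,0,0,0,0,0,1]],
], force=30)

```text
time_s: 5.15
position: [0.5658, -0.0249, 0.1204]
ee_rot: [3.141, -0.002, 0.036]
force: [0.8, -1.0, 2.3]
width: 0.0148
grasp_force: 29.8
```

```bash
python3 - <<'E'
import numpy as np
from math import *
y=.04; r=114; pts=[]
prev=None; out=[]
for k in range(17):
    th=1.46*k/16-.17
    x=18-r*sin(th); z=20+r*cos(th)
    if prev: 
        dx=(x-prev[0])/10; out.append([round(dx*cos(y),2),round(dx*sin(y),2),round((z-prev[1])/10,2)])
    prev=(x,z)
print(out, np.sum(out,0))
E
```

```text
[[-1.03, -0.04, 0.13], [-1.04, -0.04, 0.03], [-1.04, -0.04, -0.06], [-1.03, -0.04, -0.15], [-1.01, -0.04, -0.25], [-0.98, -0.04, -0.34], [-0.95, -0.04, -0.43], [-0.9, -0.04, -0.51], [-0.85, -0.03, -0.59], [-0.8, -0.03, -0.67], [-0.73, -0.03, -0.74], [-0.66, -0.03, -0.8], [-0.59, -0.02, -0.86], [-0.51, -0.02, -0.91], [-0.42, -0.02, -0.95], [-0.33, -0.01, -0.98]] [-12.87  -0.51  -8.08]
```

step_arm([
  [[0,0,0,-1.03,-0.04,0.13,1],[0,0,0,-1.04,-0.04,0.03,1],[0,0,0,-1.04,-0.04,-0.06,1],[0,0,0,-1.03,-0.04,-0.15,1],[0,0,0,-1.01,-0.04,-0.25,1],[0,0,0,-0.98,-0.04,-0.34,1],[0,0,0,-0.95,-0.04,-0.43,1],[0,0,0,-0.9,-0.04,-0.51,1],[0,0,0,-0.85,-0.03,-0.59,1],[0,0,0,-0.8,-0.03,-0.67,1],[0,0,0,-0.73,-0.03,-0.74,1],[0,0,0,-0.66,-0.03,-0.8,1],[0,0,0,-0.59,-0.02,-0.86,1],[0,0,0,-0.51,-0.02,-0.91,1],[0,0,0,-0.42,-0.02,-0.95,1],[0,0,0,-0.33,-0.01,-0.98,1],[0,0,0,0,0,0,1]],
])

```text
time_s: 6.85
position: [0.4329, -0.0301, 0.0363]
ee_rot: [-3.141, 0.006, 0.037]
force: [-3.0, -4.3, 0.9]
width: 0.0147
grasp_force: 29.8
```

```bash
python3 - <<'E'
from h import *
o=telemetry.get_obs(); print(o["position"],o["force"],o["width"],o["grasp_force"])
p,d,C=shot("scene","s2"); P=cloud(d,C)
cv2.imwrite("pics/s2c.png",cv2.resize(p[160:320,240:480,::-1],(720,480)))
for k in ("lever_grip","keeper_bar"): print(pin("scene",k,C))
E
```

```text
[ 0.43287501 -0.0301072   0.0362575 ] [-3.01778614 -4.31939565  0.89050047] 0.01467998338342932 29.754850566387177
[([0.4455, -0.037, 0.0468], 0.71)]
[([0.507, 0.3195, 0.0051], 0.9)]
```

View pics/s2c.png

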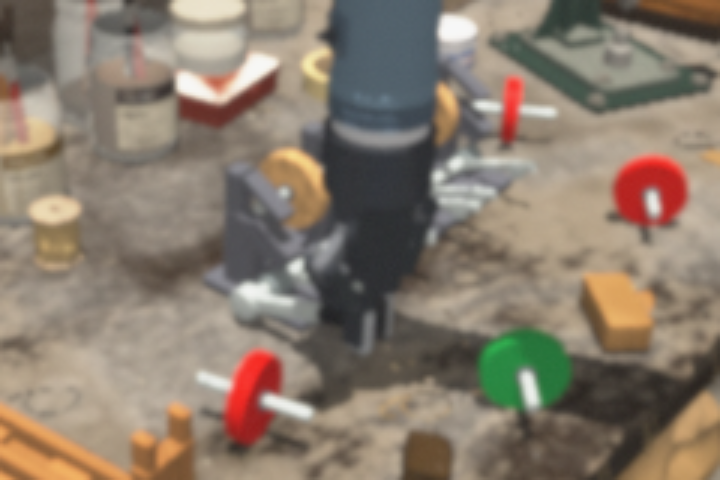

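The scene crop shows the lever lying forward in the gripper, at about (330, 290). I'm letting go, rising and moving over station 3.

step_arm([
  [[0,0,0,0,0,0,4],[0,0,0,0,0,0,4],[0,0,0,0,0,0,4],[0,0,0,0,0,2,4],[0,0,0,0,0,4,4],[0,0,0,0,0,4,4],[0,0,0,0,0,4,3],[0,0,0,0,0,4,3],[0,0,0.2,3.45,-1.85,1,3],[0,0,0,3.45,-1.85,1,3],[0,0,0,3.45,-1.85,0,3],[0,0,0,3.45,-1.85,0,3],[0,0,0,0,0,0,3]],
])

```text
time_s: 8.3
position: [0.5783, -0.107, 0.2383]
ee_rot: [3.142, -0.004, 0.036]
force: [-1.0, 0.0, 0.1]
width: 0.0296
grasp_force: 0.0
```

```bash
python3 - <<'E'
from h import *
o=telemetry.get_obs(); print(o["position"],o["ee_rot"],o["width"])
p,d,C=shot("wrist","w3"); P=cloud(d,C); P[d<=.05]=9
print(pin("wrist","lever_grip",C),pin("wrist","seat1",C))
hsv=cv2.cvtColor(p,cv2.COLOR_RGB2HSV)
bl=(p.max(2)<60)&(P[...,2]>.03)&(P[...,2]<.1)&(abs(P[...,1]+.027)<.02)&(P[...,0]<.5)&(P[...,0]>.4)
q=P[bl]
if len(q): print("grip",len(q),q.min(0).round(4),q.max(0).round(4),[np.median(q[abs(q[:,0]-x)<.006],0).round(4).tolist() for x in (.43,.445,.46)])
E
```

```text
[ 0.57827852 -0.10701344  0.23829702] [ 3.14158904 -0.00409125  0.03621832] 0.029639737172900776
[([0.4445, -0.0334, 0.0529], 0.66)] [([0.5744, -0.1044, 0.0796], 0.96)]
grip 191 [ 0.44   -0.0359  0.0457] [ 0.4755 -0.0221  0.062 ] [[nan, nan, nan], [0.4462, -0.0246, 0.0596], [0.4619, -0.0315, 0.0541]]
  return _methods._mean(a, axis=axis, dtype=dtype,
  ret = um.true_divide(
```

View pics/w3.png

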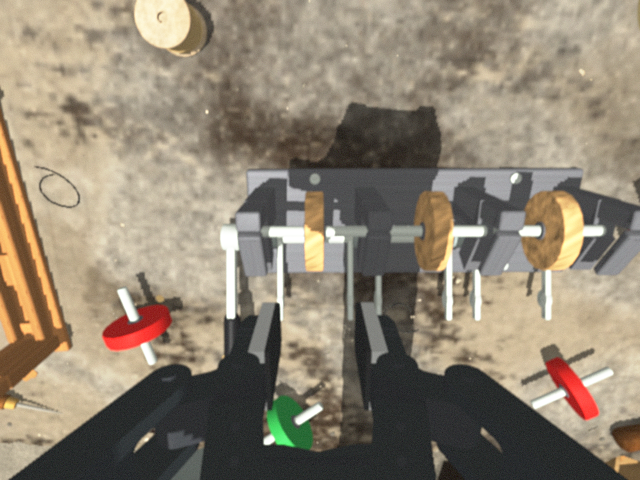

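The lever lies fully forward, with cam arms pointing at the robot and all slots free. Wheel 3 is at column 314. I'm measuring wheel 3 from here.

```bash
cat >> h.py <<'E'
from scipy.optimize import least_squares
def wheels(p,P,ys=(-.29,-.198,-.105)):
    hsv=cv2.cvtColor(p,cv2.COLOR_RGB2HSV)
    wh=(hsv[...,1]>90)&(hsv[...,2]>80)&(hsv[...,0]>8)&(hsv[...,0]<30)&(P[...,0]>.5)&(P[...,0]<.65)&(P[...,2]>.06)&(P[...,2]<.12)
    for y0 in ys:
        q=P[wh&(abs(P[...,1]-y0)<.025)]
        if len(q)<50: print(y0,"none");continue
        r=least_squares(lambda a:np.hypot(q[:,0]-a[0],q[:,2]-a[1])-.032,[.575,.078],loss='soft_l1',f_scale=.001)
        t=q[q[:,2]>.1]
        print(y0,len(q),"xz",r.x.round(4),"y",np.percentile(t[:,1],[2,50,98]).round(4),"zmax",np.percentile(q[:,2],99).round(4))
E
python3 - <<'E'
from h import *
p,d,C=shot("wrist"); P=cloud(d,C); P[d<=.05]=9
wheels(p,P)
o=telemetry.get_obs(); print(o["position"],o["ee_rot"],o["width"])
E
```

```text
-0.29 3301 xz [0.5784 0.0764] y [-0.2979 -0.2882 -0.2835] zmax 0.1106
-0.198 2362 xz [0.5746 0.0776] y [-0.2032 -0.1952 -0.1901] zmax 0.1109
-0.105 1299 xz [0.5709 0.078 ] y [-0.1103 -0.104  -0.097 ] zmax 0.1108
[ 0.57348674 -0.102339    0.2383251 ] [-3.14069916e+00  5.13018660e-04  4.17931474e-02] 0.029993136231878492
```

step_arm([
  [[0,0,0,-0.13,-0.07,-2,3],[0,0,0,-0.13,-0.07,-3,3],[0,0,0,0,0,-3,3],[0,0,0,0,0,-3,3],[0,0,0,0,0,-2,3],[0,0,0,0,0,-1,3],[0,0,0,0,0,-1,3],[0,0,0,0,0,0,3],[0,0,0,0,0,0,3],[0,0,0,0,0,0,0.5],[0,0,0,0,0,0,0.5],[0,0,0,0,0,0,0.5],[0,0,0,0,0,0,0.5],[0,0,0,0,0,0,0.5]],
], force=60)

```text
time_s: 9.9
position: [0.5728, -0.1054, 0.0899]
ee_rot: [3.141, -0.003, 0.04]
force: [1.0, -0.0, 6.5]
width: 0.013
grasp_force: 61.7
```

step_arm([
  [[0,0,0,0,0,0.4,0.5],[0,0,0,0,0,0.4,0.5],[0,0,0,0,0,0.3,0.5],[0,0,0,0,0,0,0.5],[0,0,0,-0.5,-0.02,-0.28,0.5],[0,0,0,-0.5,-0.02,-0.28,0.5],[0,0,0,-0.5,-0.02,-0.29,0.5],[0,0,0,-0.5,-0.02,-0.28,0.5],[0,0,0,-0.5,-0.02,-0.28,0.5],[0,0,0,-0.5,-0.02,-0.29,0.5],[0,0,0,-0.5,-0.02,-0.28,0.5],[0,0,0,-0.5,-0.02,-0.28,0.5],[0,0,0,-0.5,-0.02,-0.29,0.5],[0,0,0,-0.5,-0.02,-0.28,0.5],[0,0,0,-0.5,-0.02,-0.28,0.5],[0,0,0,-0.5,-0.02,-0.29,0.5],[0,0,0,0,0,0,0.5],[0,0,0,0,0,0,0.5]],
])

```text
time_s: 11.7
position: [0.5115, -0.1076, 0.0654]
ee_rot: [-3.142, -0.0, 0.04]
force: [-0.5, 0.7, -1.5]
width: 0.0126
grasp_force: 60.8
```

step_arm([
  [[0,0,0,0,0,2,0.5],[0,0,0,0,0,3.5,0.5],[0,0,0,0,0,3.5,0.5],[0,0,0,0,0,3.5,0.5],[0,0,0,0,0,3.5,0.5],[0,0,0,-0.5,3,1,0.5],[0,0,0,-0.5,4,0,0.5],[0,0,0,-0.5,4,0,0.5],[0,0,0,-0.5,4,0,0.5],[0,0,0,-0.5,4,0,0.5],[0,0,0,-0.5,4,0,0.5],[0,0,0,0,0,0,0.5],[0,0,0,0,0,0,0.5]],
])

```text
time_s: 13.0
position: [0.4813, 0.1242, 0.2358]
ee_rot: [3.142, -0.001, 0.044]
force: [0.5, -0.9, -1.7]
width: 0.0125
grasp_force: 60.8
```

```bash
python3 - <<'E'
from h import *
p,d,C=shot("wrist","w4"); P=cloud(d,C); P[d<=.05]=9; np.save("P4.npy",P)
o=telemetry.get_obs(); print(o["position"],o["ee_rot"],o["width"])
for k in ("slot1","rack","forks","keeper_bar"): print(k,pin("wrist",k,C))
z=P[...,2]; reg=(P[...,0]>.38)&(P[...,0]<.69)&(P[...,1]>.14)&(P[...,1]<.26)
rail=reg&(abs(z-.026)<.004)
pr=reg&(z>.095)&(z<.107)
for nm,m in (("rail",rail),("prong",pr)):
    n,l,s,c=cv2.connectedComponentsWithStats(m.astype(np.uint8))
    for i in range(1,n):
        if s[i,4]>60:
            q=P[l==i]; print(nm,s[i,4],q.min(0).round(4),q.max(0).round(4),np.median(q,0).round(4), np.polyfit(q[:,0],q[:,1],1).round(4))
E
```

```text
[0.48164732 0.12227537 0.23558211] [ 3.14083695e+00 -4.82085024e-04  4.11095960e-02] 0.01256902245222047
slot1 [([0.4708, 0.195, 0.0403], 0.88), ([0.6126, 0.2075, 0.0389], 0.76), ([0.5365, 0.2027, 0.0413], 0.66)]
rack [([0.5472, 0.2024, 0.0006], 0.77), ([0.4669, 0.1971, 0.0427], 0.69)]
forks [([0.5451, 0.2048, 0.0864], 0.58), ([0.5431, 0.2017, 0.0022], 0.27)]
keeper_bar [([0.5089, 0.3256, 0.0055], 0.94), ([0.4688, 0.1949, 0.04], 0.36)]
rail 6310 [0.4142 0.1671 0.022 ] [0.6447 0.2328 0.03  ] [0.5486 0.2014 0.026 ] [0.102  0.1468]
prong 98 [0.4202 0.1694 0.095 ] [0.4254 0.1787 0.1041] [0.4241 0.1736 0.1012] [0.2047 0.0869]
prong 243 [0.4077 0.201  0.095 ] [0.4224 0.2104 0.1036] [0.4168 0.205  0.102 ] [0.0437 0.1868]
```

View pics/w4.png

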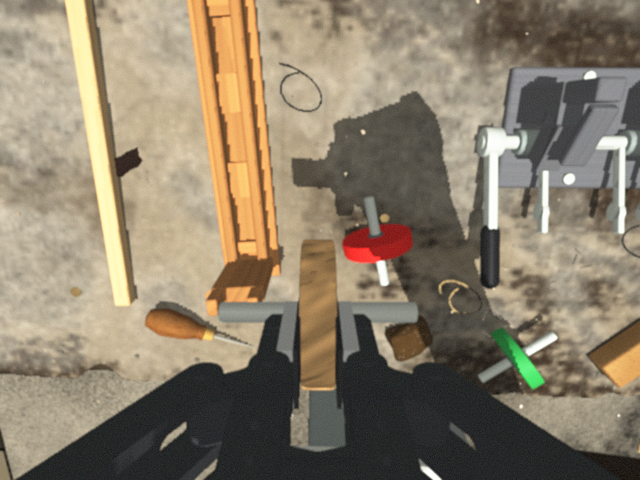

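The wheel is held with its axle level, and the rack channel is at columns 200–270. I'm fitting the rack from the rails and blocks.

```bash
python3 - <<'E'
import numpy as np
P=np.load("P4.npy").reshape(-1,3); reg=(P[:,0]>.44)&(P[:,0]<.64)&(P[:,1]>.16)&(P[:,1]<.24); q=P[reg]
X=[];Y=[]
for x in np.arange(.45,.64,.01):
    s=q[(abs(q[:,0]-x)<.005)&(abs(q[:,2]-.026)<.003)]
    y=np.sort(s[:,1]); g=np.argmax(np.diff(y)); X.append(x); Y.append([y[1],y[g],y[g+1],y[-2]])
Y=np.array(Y); print(Y[::4].round(4)); 
for k in range(4): print(np.polyfit(X,Y[:,k],1).round(4))
mid=(Y[:,1]+Y[:,2])/2; print("inner mid",np.polyfit(X,mid,1).round(4), "outer mid",np.polyfit(X,(Y[:,0]+Y[:,3])/2,1).round(4))
m=np.polyfit(X,mid,1)
c=q[abs(q[:,1]-np.polyval(m,q[:,0]))<.005]
for x in np.arange(.44,.64,.004):
    s=c[abs(c[:,0]-x)<.002]
    if len(s): print(round(x,3),np.median(s[:,2]).round(4),end="; ")
E
```

```text
[[0.1733 0.1838 0.2024 0.2125]
 [0.1779 0.1881 0.2064 0.2167]
 [0.1815 0.1922 0.2107 0.2211]
 [0.1857 0.1959 0.2146 0.2254]
 [0.19   0.2    0.2187 0.2291]]
[0.1036 0.1268]
[0.105  0.1363]
[0.1033 0.1558]
[0.104  0.1657]
inner mid [0.1042 0.146 ] outer mid [0.1038 0.1462]
0.44 0.014; 0.444 0.0084; 0.448 0.0085; 0.452 0.0085; 0.456 0.0085; 0.46 0.0082; 0.464 0.0086; 0.468 0.0085; 0.472 0.0083; 0.476 0.0084; 0.48 0.0081; 0.484 0.0085; 0.488 0.015; 0.492 0.0155; 0.496 0.0155; 0.5 0.0154; 0.504 0.0156; 0.508 0.0157; 0.512 0.0152; 0.516 0.0152; 0.52 0.0082; 0.524 0.0086; 0.528 0.0084; 0.532 0.0084; 0.536 0.0086; 0.54 0.0086; 0.544 0.0086; 0.548 0.0084; 0.552 0.0084; 0.556 0.0084; 0.56 0.0144; 0.564 0.0152; 0.568 0.0153; 0.572 0.0153; 0.576 0.0153; 0.58 0.0152; 0.584 0.0156; 0.588 0.0155; 0.592 0.0147; 0.596 0.0086; 0.6 0.0086; 0.604 0.0087; 0.608 0.0085; 0.612 0.0086; 0.616 0.0083; 0.62 0.0085; 0.624 0.0084; 0.628 0.0083; 0.632 0.0085; 0.636 0.014;
```

```bash
python3 - <<'E'
import numpy as np, cv2
from scipy.optimize import least_squares
P=np.load("P4.npy"); p=cv2.imread("pics/w4.png")[:,:,::-1]
hsv=cv2.cvtColor(np.ascontiguousarray(p),cv2.COLOR_RGB2HSV)
m=(hsv[...,1]>60)&(P[...,2]>.17)&(P[...,2]<.29)&(abs(P[...,1]-.122)<.02)
m[:, :300]=0; m[:,340:]=0
q=P[m]
r=least_squares(lambda a:np.hypot(q[:,0]-a[0],q[:,2]-a[1])-.032,[.48,.22],loss='soft_l1',f_scale=.001)
print(len(q),r.x.round(4),np.median(abs(r.fun)),np.percentile(q[:,1],[2,50,98]).round(4))
c=.0411; v=(q[:,1]-.1223)*np.cos(c)-(q[:,0]-.4816)*np.sin(c); print("lateral rel TCP",np.percentile(v,[2,50,98]).round(4), "zmax",q[:,2].max())
# axle points
g=(hsv[...,1]<50)&(P[...,2]>.2)&(P[...,2]<.25)&(abs(P[...,1]-.122)<.05)&(abs(P[...,0]-.48)<.02)
a=P[g]; 
for y in (.085,.095,.15,.16):
    s=a[abs(a[:,1]-y)<.005]; print(y,len(s),np.median(s,0).round(4) if len(s) else '',s[:,2].max().round(4) if len(s) else '')
E
```

```text
5471 [0.4795 0.2239] 0.0003622530961090581 [0.119  0.1256 0.1324]
lateral rel TCP [-0.0034  0.0029  0.0094] zmax 0.2715259526421199
0.085 339 [0.4835 0.0863 0.2278] 0.2302
0.095 464 [0.4832 0.095  0.2278] 0.2301
0.15 431 [0.481  0.1503 0.2278] 0.2496
0.16 439 [0.4801 0.16   0.2278] 0.2305
```

step_arm([
  [[0,0,0.72,2.65,1.7,0,0.5],[0,0,0.72,2.65,1.7,0,0.5],[0,0,0.72,2.65,1.7,0,0.5],[0,0,0.72,2.65,1.7,0,0.5],[0,0,0.72,2.65,1.7,0,0.5],[0,0,0,0,0,-3.4,0.5],[0,0,0,0,0,-3.4,0.5],[0,0,0,0,0,-3.4,0.5],[0,0,0,0,0,-3.4,0.5],[0,0,0,0,0,0,0.5],[0,0,0,0,0,0,0.5],[0,0,0,0,0,0,0.5]],
])

```text
time_s: 14.45
position: [0.616, 0.2079, 0.102]
ee_rot: [-3.14, -0.004, 0.102]
force: [0.0, -0.1, -0.9]
width: 0.0131
grasp_force: 60.8
```

```bash
cat >> h.py <<'E'
def held(p,P,T,yaw):
    """wheel in hand seen by wrist cam: x,z and lateral mid (cam frame world), and rail mid line"""
    hsv=cv2.cvtColor(p,cv2.COLOR_RGB2HSV)
    m=(hsv[...,1]>60)&(abs(P[...,2]-T[2])<.045)&(abs(P[...,0]-T[0])<.04)&(abs(P[...,1]-T[1])<.02)
    m[:,:295]=0; m[:,345:]=0; q=P[m]
    r=least_squares(lambda a:np.hypot(q[:,0]-a[0],q[:,2]-a[1])-.032,[T[0],T[2]-.012],loss='soft_l1',f_scale=.001)
    v=(q[:,1]-T[1])*np.cos(yaw)-(q[:,0]-r.x[0])*np.sin(yaw)
    lo,hi=np.percentile(v,[2,98]); print("held x,z",r.x.round(4),"lat lo hi",lo.round(4),hi.round(4),"=> y",(T[1]+(lo+hi)/2).round(4))
def rack(P):
    P=P.reshape(-1,3); q=P[(P[:,0]>.44)&(P[:,0]<.66)&(P[:,1]>.16)&(P[:,1]<.24)]; X=[];Y=[]
    for x in np.arange(.45,.64,.01):
        y=np.sort(q[(abs(q[:,0]-x)<.005)&(abs(q[:,2]-.026)<.003)][:,1])
        if len(y)<20: continue
        g=np.argmax(np.diff(y))
        if .015<y[g+1]-y[g]<.022: X.append(x);Y.append((y[g]+y[g+1])/2)
    if len(X)>2:
        m=np.polyfit(X,Y,1); print("channel mid",m.round(4),len(X),[(x,np.polyval(m,x).round(4)) for x in (.4637,.5383,.6129)])
def look(f=None):
    p,d,C=shot("wrist",f); P=cloud(d,C); P[d<=.05]=9; o=telemetry.get_obs()
    print("TCP",o["position"].round(4),o["ee_rot"].round(4),o["force"].round(1),o["width"].round(4)); return p,P,C,o
E
python3 - <<'E'
from h import *
p,P,C,o=look("w5"); held(p,P,o["position"],o["ee_rot"][2]); rack(P)
E
```

```text
Traceback (most recent call last):
  File "h.py", line 55, in look
    print("TCP",o["position"].round(4),o["ee_rot"].round(4),o["force"].round(1),o["width"].round(4)); return p,P,C,o
                                                                                ^^^^^^^^^^^^^^^^
AttributeError: 'float' object has no attribute 'round'
```

View pics/w5.png

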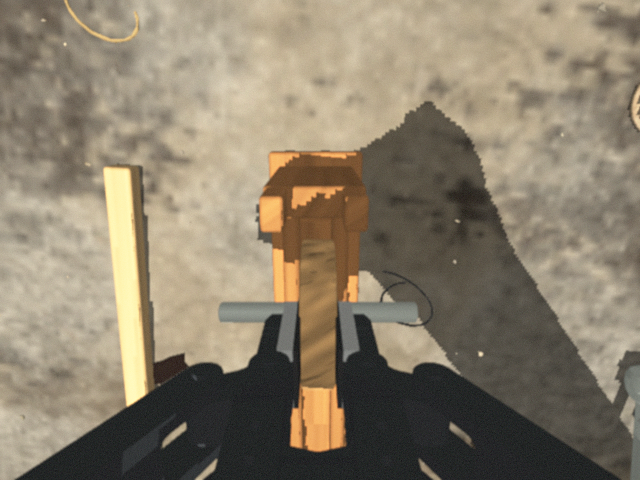

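The wheel hovers in line with the rack channel (wheel at column 318, channel rails at columns 285–350). I'm checking the offset in numbers.

```bash
sed -i 's/,o\["width"\].round(4))/,round(float(o["width"]),4))/' h.py
python3 - <<'E'
from h import *
p,P,C,o=look(); held(p,P,o["position"],o["ee_rot"][2])
q=P.reshape(-1,3); q=q[(abs(q[:,2]-.026)<.003)]
for x in (.575,.60,.63,.64,.65):
    y=np.sort(q[(abs(q[:,0]-x)<.004)&(abs(q[:,1]-.21)<.03)][:,1])
    if len(y)>5: g=np.argmax(np.diff(y)); print(x,len(y),y[[0,g,g+1,-1]].round(4),"outer mid",((y[0]+y[-1])/2).round(4),"pred",(.146+.1042*x))
E
```

```text
TCP [0.616  0.2083 0.1024] [-3.1404 -0.0049  0.1027] [ 0.5  0.4 -1.6] 0.0128
held x,z [0.6144 0.0904] lat lo hi -0.0058 0.0076 => y 0.2091
0.6 317 [0.189  0.1962 0.2191 0.2285] outer mid 0.2087 pred 0.20851999999999998
0.63 431 [0.1923 0.2026 0.2213 0.2311] outer mid 0.2117 pred 0.211646
0.64 183 [0.196  0.2033 0.2223 0.2292] outer mid 0.2126 pred 0.212688
```

step_arm([
  [[0,0,0,-0.13,0.08,0,0.5],[0,0,0,0,0,-1.2,0.5],[0,0,0,0,0,-1.2,0.5],[0,0,0,0,0,-1.2,0.5],[0,0,0,0,0,-0.5,0.5],[0,0,0,0,0,-0.5,0.5],[0,0,0,0,0,-0.35,0.5],[0,0,0,0,0,0,0.5],[0,0,0,0,0,0,0.5]],
])

```text
time_s: 15.45
position: [0.6129, 0.2083, 0.0521]
ee_rot: [3.14, 0.0, 0.103]
force: [-2.6, -2.4, 7.5]
width: 0.0129
grasp_force: 62.1
```

step_arm([
  [[0,0,0,0,0,0,3],[0,0,0,0,0,0,3],[0,0,0,0,0,0,3],[0,0,0,0,0,1,3],[0,0,0,0,0,3,3],[0,0,0,0,0,4,3],[0,0,0,0,0,4,3],[0,0,0,0,0,4,3],[0,0,0,-3,-1,3,3],[0,0,0,-3,-3,0,3],[0,0,0,-3,-3,0,3],[0,0,0,0,0,0,3],[0,0,0,0,0,0,3]],
])

```text
time_s: 16.75
position: [0.5223, 0.1373, 0.2405]
ee_rot: [3.14, -0.001, 0.102]
force: [-0.3, 0.8, 0.9]
width: 0.0304
grasp_force: 0.0
```

```bash
cat >> h.py <<'E'
def stored(p,P):
    hsv=cv2.cvtColor(p,cv2.COLOR_RGB2HSV)
    for x in (.4637,.5383,.6129):
        y0=.146+.1042*x
        m=(P[...,2]>.05)&(P[...,2]<.085)&(abs(P[...,0]-x)<.03)&(abs(P[...,1]-y0)<.015); q=P[m]
        if len(q)<50: print(x,"empty");continue
        r=least_squares(lambda a:np.hypot(q[:,0]-a[0],q[:,2]-a[1])-.032,[x,.04],loss='soft_l1',f_scale=.001)
        a=P[(abs(P[...,0]-r.x[0])<.012)&(P[...,2]>.035)&(P[...,2]<.05)]
        e=[a[abs((a[:,1]-y0)-s)<.008] for s in (-.033,.033)]
        print(x,"wheel",r.x.round(4),"y",np.percentile(q[:,1],[2,98]).round(4),"ztop",np.percentile(q[:,2],98).round(4),"axle ends z",[round(float(np.median(k[:,2])),4) if len(k) else None for k in e],"x",[round(float(np.median(k[:,0])),4) if len(k) else None for k in e])
E
python3 - <<'E'
from h import *
p,P,C,o=look("w6"); stored(p,P); print(pin("wrist","keeper_bar",C))
E
```

```text
TCP [0.5232 0.1386 0.2409] [-3.1413e+00 -2.1000e-03  1.0300e-01] [ 0.1 -0.7 -0.2] 0.0298
0.4637 empty
0.5383 empty
0.6129 wheel [0.6123 0.0397] y [0.2004 0.2169] ztop 0.0728 axle ends z [0.044, 0.0437] x [0.6155, 0.6087]
[([0.5042, 0.358, 0.0069], 0.84)]
```

Wheel 3 stands properly in its slot at z = 0.040. The bar has been knocked to y ≈ 0.358, so I'll re-measure it later. Next is wheel 2.

step_arm([
  [[0,0,-0.4,0.57,-3.73,0,3],[0,0,-0.4,0.57,-3.73,0,3],[0,0,-0.4,0.57,-3.73,0,3],[0,0,-0.4,0.57,-3.73,0,3],[0,0,-0.4,0.57,-3.73,0,3],[0,0,-0.4,0.57,-3.73,0,3],[0,0,-0.4,0.57,-3.73,0,3],[0,0,-0.4,0.57,-3.73,0,3],[0,0,-0.4,0.57,-3.73,0,3],[0,0,0,0,0,0,3],[0,0,0,0,0,0,3],[0,0,0,0,0,0,3]],
])

```text
time_s: 18.05
position: [0.5753, -0.1951, 0.2399]
ee_rot: [-3.14, -0.001, 0.043]
force: [0.8, -0.1, 0.0]
width: 0.0298
grasp_force: 0.0
```

```bash
python3 - <<'E'
from h import *
p,P,C,o=look(); wheels(p,P)
E
```

```text
TCP [ 0.5751 -0.1947  0.24  ] [-3.1401e+00 -7.0000e-04  4.4200e-02] [-0.2  0.7 -0.3] 0.0297
-0.29 2124 xz [0.5784 0.0773] y [-0.297  -0.2885 -0.284 ] zmax 0.1104
-0.198 1364 xz [0.5746 0.0781] y [-0.2042 -0.1982 -0.1909] zmax 0.111
-0.105 none
```

step_arm([
  [[0,0,-0.15,-0.05,-0.18,-2,3],[0,0,0,0,-0.18,-3,3],[0,0,0,0,0,-3,3],[0,0,0,0,0,-3,3],[0,0,0,0,0,-2,3],[0,0,0,0,0,-1.2,3],[0,0,0,0,0,-1,3],[0,0,0,0,0,0,3],[0,0,0,0,0,0,3],[0,0,0,0,0,0,0.5],[0,0,0,0,0,0,0.5],[0,0,0,0,0,0,0.5],[0,0,0,0,0,0,0.5],[0,0,0,0,0,0,0.5]],
], force=60)

```text
time_s: 19.5
position: [0.5748, -0.2013, 0.0895]
ee_rot: [3.141, -0.003, 0.038]
force: [-0.3, 0.7, 5.8]
width: 0.013
grasp_force: 61.9
```

step_arm([
  [[0,0,0,0,0,0.4,0.5],[0,0,0,0,0,0.4,0.5],[0,0,0,0,0,0.3,0.5],[0,0,0,0,0,0,0.5],[0,0,0,-0.5,-0.02,-0.28,0.5],[0,0,0,-0.5,-0.02,-0.28,0.5],[0,0,0,-0.5,-0.02,-0.29,0.5],[0,0,0,-0.5,-0.02,-0.28,0.5],[0,0,0,-0.5,-0.02,-0.28,0.5],[0,0,0,-0.5,-0.02,-0.29,0.5],[0,0,0,-0.5,-0.02,-0.28,0.5],[0,0,0,-0.5,-0.02,-0.28,0.5],[0,0,0,-0.5,-0.02,-0.29,0.5],[0,0,0,-0.5,-0.02,-0.28,0.5],[0,0,0,-0.5,-0.02,-0.28,0.5],[0,0,0,-0.5,-0.02,-0.29,0.5],[0,0,0,0,0,0,0.5],[0,0,0,0,0,0,0.5]],
])

```text
time_s: 21.3
position: [0.5134, -0.2034, 0.0649]
ee_rot: [-3.142, -0.0, 0.038]
force: [-0.2, -0.5, -0.8]
width: 0.0126
grasp_force: 61.0
```

step_arm([
  [[0,0,0,0,0,2,0.5],[0,0,0,0,0,3.5,0.5],[0,0,0,0,0,3.5,0.5],[0,0,0,0,0,3.5,0.5],[0,0,0,0,0,3.5,0.5],[0,0,0.37,0.25,4.04,0,0.5],[0,0,0.37,0.25,4.04,0,0.5],[0,0,0.37,0.25,4.04,0,0.5],[0,0,0.37,0.25,4.04,0,0.5],[0,0,0.37,0.25,4.04,0,0.5],[0,0,0.37,0.25,4.04,0,0.5],[0,0,0.37,0.25,4.04,0,0.5],[0,0,0.37,0.25,4.04,0,0.5],[0,0,0.37,0.25,4.04,0,0.5],[0,0,0.37,0.25,4.04,0,0.5],[0,0,0,0,0,-3,0.5],[0,0,0,0,0,-4,0.5],[0,0,0,0,0,-4,0.5],[0,0,0,0,0,-1.5,0.5],[0,0,0,0,0,0,0.5]],
])

```text
time_s: 23.3
position: [0.5365, 0.1997, 0.0975]
ee_rot: [3.141, 0.006, 0.102]
force: [-0.5, -0.4, -0.1]
width: 0.0129
grasp_force: 60.9
```

step_arm([
  [[0,0,0,0,0,0,0.5],[0,0,0,0,0,0,0.5],[0,0,0,0,0,0,0.5]],
])

```text
time_s: 23.6
position: [0.5403, 0.2013, 0.1024]
ee_rot: [-3.141, -0.004, 0.102]
force: [-0.1, -0.0, -2.0]
width: 0.0129
grasp_force: 60.9
```

```bash
cat >> h.py <<'E'
def mids(P,xs):
    q=P.reshape(-1,3); q=q[(abs(q[:,2]-.026)<.003)]
    for x in xs:
        y=np.sort(q[(abs(q[:,0]-x)<.004)&(abs(q[:,1]-.146-.1042*x)<.03)][:,1])
        if len(y)>5: print(x,"outer mid",((y[0]+y[-1])/2).round(4),"w",(y[-1]-y[0]).round(4),"pred",round(.146+.1042*x,4))
E
python3 - <<'E'
from h import *
p,P,C,o=look(); held(p,P,o["position"],o["ee_rot"][2]); mids(P,(.5,.52,.55,.56,.57,.58,.59))
E
```

```text
TCP [0.5399 0.2011 0.102 ] [-3.1409 -0.0037  0.1019] [ 0.2 -0.2 -1.9] 0.0127
held x,z [0.54   0.0909] lat lo hi -0.0053 0.0079 => y 0.2024
0.52 outer mid 0.2006 w 0.0391 pred 0.2002
0.55 outer mid 0.2034 w 0.0391 pred 0.2033
0.56 outer mid 0.2047 w 0.0396 pred 0.2044
0.57 outer mid 0.2057 w 0.039 pred 0.2054
0.58 outer mid 0.2067 w 0.0397 pred 0.2064
0.59 outer mid 0.2078 w 0.0389 pred 0.2075
```

step_arm([
  [[0,0,0,-0.15,-0.01,0,0.5],[0,0,0,0,0,-1.2,0.5],[0,0,0,0,0,-1.2,0.5],[0,0,0,0,0,-1.2,0.5],[0,0,0,0,0,-0.5,0.5],[0,0,0,0,0,-0.5,0.5],[0,0,0,0,0,-0.4,0.5],[0,0,0,0,0,0,0.5],[0,0,0,0,0,0,0.5]],
])

```text
time_s: 24.55
position: [0.5367, 0.2006, 0.0516]
ee_rot: [3.14, 0.001, 0.102]
force: [-3.7, -1.9, 9.8]
width: 0.0126
grasp_force: 62.4
```

step_arm([
  [[0,0,0,0,0,0,3],[0,0,0,0,0,0,3],[0,0,0,0,0,0,3],[0,0,0,0,0,1,3],[0,0,0,0,0,4,3],[0,0,0,0,0,4.6,3],[0,0,0,0,0,4.6,3],[0,0,0,0,0,4.6,3],[0,0,-0.32,0.38,-4.47,0,3],[0,0,-0.32,0.38,-4.47,0,3],[0,0,-0.32,0.38,-4.47,0,3],[0,0,-0.32,0.38,-4.47,0,3],[0,0,-0.32,0.38,-4.47,0,3],[0,0,-0.32,0.38,-4.47,0,3],[0,0,-0.32,0.38,-4.47,0,3],[0,0,-0.32,0.38,-4.47,0,3],[0,0,-0.32,0.38,-4.47,0,3],[0,0,-0.32,0.38,-4.47,0,3],[0,0,-0.32,0.38,-4.47,0,3],[0,0,0,0,0,0,3]],
])

```text
time_s: 26.55
position: [0.5763, -0.3023, 0.2379]
ee_rot: [3.136, 0.001, 0.027]
force: [-0.1, -0.8, 0.4]
width: 0.03
grasp_force: 0.0
```

step_arm([
  [[0,0,0,0,0,0,3],[0,0,0,0,0,0,3],[0,0,0,0,0,0,3]],
])

```text
time_s: 26.85
position: [0.5794, -0.2886, 0.2384]
ee_rot: [-3.141, -0.001, 0.045]
force: [0.4, 0.4, -0.4]
width: 0.0301
grasp_force: 0.0
```

```bash
python3 - <<'E'
from h import *
p,P,C,o=look(); wheels(p,P)
E
```

```text
TCP [ 0.5794 -0.2888  0.2384] [-3.141e+00 -5.000e-04  4.440e-02] [ 0.5  0.4 -0.2] 0.0299
-0.29 1445 xz [0.5783 0.078 ] y [-0.2982 -0.2916 -0.2851] zmax 0.1112
-0.198 none
-0.105 none
```

step_arm([
  [[0,0,-0.2,-0.1,-0.18,-2,3],[0,0,0,0,-0.18,-3,3],[0,0,0,0,0,-3,3],[0,0,0,0,0,-3,3],[0,0,0,0,0,-2,3],[0,0,0,0,0,-1,3],[0,0,0,0,0,-1,3],[0,0,0,0,0,0,3],[0,0,0,0,0,0,3],[0,0,0,0,0,0,0.5],[0,0,0,0,0,0,0.5],[0,0,0,0,0,0,0.5],[0,0,0,0,0,0,0.5],[0,0,0,0,0,0,0.5]],
], force=60)

```text
time_s: 28.3
position: [0.5791, -0.2951, 0.0896]
ee_rot: [3.14, -0.003, 0.037]
force: [0.3, 0.4, 5.4]
width: 0.0126
grasp_force: 62.0
```

step_arm([
  [[0,0,0,0,0,0.4,0.5],[0,0,0,0,0,0.4,0.5],[0,0,0,0,0,0.3,0.5],[0,0,0,0,0,0,0.5],[0,0,0,-0.5,-0.02,-0.28,0.5],[0,0,0,-0.5,-0.02,-0.28,0.5],[0,0,0,-0.5,-0.02,-0.29,0.5],[0,0,0,-0.5,-0.02,-0.28,0.5],[0,0,0,-0.5,-0.02,-0.28,0.5],[0,0,0,-0.5,-0.02,-0.29,0.5],[0,0,0,-0.5,-0.02,-0.28,0.5],[0,0,0,-0.5,-0.02,-0.28,0.5],[0,0,0,-0.5,-0.02,-0.29,0.5],[0,0,0,-0.5,-0.02,-0.28,0.5],[0,0,0,-0.5,-0.02,-0.28,0.5],[0,0,0,-0.5,-0.02,-0.29,0.5],[0,0,0,0,0,0,0.5],[0,0,0,0,0,0,0.5]],
])

```text
time_s: 30.1
position: [0.5177, -0.2973, 0.0649]
ee_rot: [-3.142, -0.0, 0.037]
force: [0.5, -0.2, -2.3]
width: 0.0127
grasp_force: 60.9
```

step_arm([
  [[0,0,0,0,0,2,0.5],[0,0,0,0,0,3.5,0.5],[0,0,0,0,0,3.5,0.5],[0,0,0,0,0,3.5,0.5],[0,0,0,0,0,3.5,0.5],[0,0,0.34,-0.48,4.46,0,0.5],[0,0,0.34,-0.48,4.46,0,0.5],[0,0,0.34,-0.48,4.46,0,0.5],[0,0,0.34,-0.48,4.46,0,0.5],[0,0,0.34,-0.48,4.46,0,0.5],[0,0,0.34,-0.48,4.46,0,0.5],[0,0,0.34,-0.48,4.46,0,0.5],[0,0,0.34,-0.48,4.46,0,0.5],[0,0,0.34,-0.48,4.46,0,0.5],[0,0,0.34,-0.48,4.46,0,0.5],[0,0,0.34,-0.48,4.46,0,0.5],[0,0,0,0,0,0,0.5],[0,0,0,0,0,0,0.5],[0,0,0,0,0,0,0.5]],
])

```text
time_s: 32.0
position: [0.4653, 0.1924, 0.225]
ee_rot: [3.141, -0.0, 0.102]
force: [-0.4, -0.2, -3.1]
width: 0.0125
grasp_force: 60.9
```

step_arm([
  [[0,0,0,0,0,-3,0.5],[0,0,0,0,0,-4,0.5],[0,0,0,0,0,-4,0.5],[0,0,0,0,0,-1.5,0.5],[0,0,0,0,0,0,0.5],[0,0,0,0,0,0,0.5],[0,0,0,0,0,0,0.5]],
])

```text
time_s: 32.7
position: [0.4671, 0.1941, 0.1022]
ee_rot: [-3.141, -0.005, 0.102]
force: [0.4, -0.1, -2.0]
width: 0.0128
grasp_force: 60.9
```

```bash
python3 - <<'E'
from h import *
p,P,C,o=look("w7"); held(p,P,o["position"],o["ee_rot"][2]); mids(P,(.43,.48,.49,.5,.51,.52,.53)); stored(p,P)
E
```

```text
TCP [0.467  0.1941 0.1022] [-3.1408 -0.0046  0.102 ] [-0.6 -0.4 -1.5] 0.0125
held x,z [0.4664 0.0907] lat lo hi -0.0056 0.0075 => y 0.1951
0.48 outer mid 0.1965 w 0.0392 pred 0.196
0.49 outer mid 0.1971 w 0.0393 pred 0.1971
0.5 outer mid 0.1984 w 0.0393 pred 0.1981
0.51 outer mid 0.1993 w 0.0392 pred 0.1991
0.52 outer mid 0.2006 w 0.0394 pred 0.2002
0.53 outer mid 0.2012 w 0.0388 pred 0.2012
0.4637 empty
0.5383 wheel [0.5375 0.04  ] y [0.1941 0.21  ] ztop 0.073 axle ends z [0.0442, 0.0441] x [0.5413, 0.5344]
0.6129 wheel [0.6131 0.0409] y [0.2002 0.2137] ztop 0.0645 axle ends z [None, None] x [None, None]
```

step_arm([
  [[0,0,0,-0.3,-0.07,0,0.5],[0,0,0,0,0,-1.2,0.5],[0,0,0,0,0,-1.2,0.5],[0,0,0,0,0,-1.2,0.5],[0,0,0,0,0,-0.5,0.5],[0,0,0,0,0,-0.5,0.5],[0,0,0,0,0,-0.4,0.5],[0,0,0,0,0,0,0.5],[0,0,0,0,0,0,0.5]],
])

```text
time_s: 33.65
position: [0.4618, 0.1929, 0.0516]
ee_rot: [3.139, 0.001, 0.103]
force: [-3.9, -1.8, 12.5]
width: 0.0123
grasp_force: 62.9
```

step_arm([
  [[0,0,0,0,0,0,3],[0,0,0,0,0,0,3],[0,0,0,0,0,0,3],[0,0,0,0,0,1,3],[0,0,0,0,0,4,3],[0,0,0,0,0,4.6,3],[0,0,0,0,0,4.6,3],[0,0,0,0,0,4.6,3],[0,0,-0.6,0.5,-3,0,3],[0,0,-0.6,0.5,-3,0,3],[0,0,-0.6,0.5,-3,0,3],[0,0,-0.6,0.5,-3,0,3],[0,0,-0.6,0.5,-3,0,3],[0,0,-0.6,0,0,0,4],[0,0,0,0,0,0,4],[0,0,0,0,0,0,4]],
])

```text
time_s: 35.25
position: [0.4868, 0.0441, 0.2383]
ee_rot: [-3.141, -0.0, 0.042]
force: [-0.2, 0.7, 0.2]
width: 0.0402
grasp_force: 0.0
```

```bash
python3 - <<'E'
from h import *
p,P,C,o=look("w8"); stored(p,P); print(pin("wrist","lever_grip",C),pin("wrist","keeper_bar",C))
bl=(p.max(2)<70)&(P[...,2]>.03)&(P[...,2]<.1)&(abs(P[...,1]+.027)<.02)&(P[...,0]<.5)&(P[...,0]>.4)
q=P[bl]
for x in np.arange(.42,.48,.006):
    s=q[abs(q[:,0]-x)<.003]
    if len(s)>5: print(round(x,3),len(s),np.percentile(s[:,1],[2,98]).round(4),s[:,2].max().round(4))
E
```

```text
TCP [0.4868 0.0444 0.2383] [-3.1411e+00 -4.0000e-04  4.2600e-02] [-0.5  0.2 -1. ] 0.04
0.4637 wheel [0.4628 0.0391] y [0.1848 0.2015] ztop 0.0726 axle ends z [0.0438, 0.044] x [0.4672, 0.4603]
0.5383 wheel [0.5376 0.039 ] y [0.1925 0.2089] ztop 0.0726 axle ends z [0.044, 0.0438] x [0.5412, 0.5343]
0.6129 wheel [0.6122 0.039 ] y [0.2    0.2161] ztop 0.0726 axle ends z [0.044, 0.044] x [0.6148, 0.6081]
[([0.4419, -0.0345, 0.0512], 0.82), ([0.5455, 0.2024, -0.0006], 0.2)] []
0.426 58 [-0.0355 -0.0222] 0.0666
0.432 122 [-0.0364 -0.0216] 0.067
0.438 133 [-0.0359 -0.0213] 0.0656
0.444 129 [-0.0358 -0.021 ] 0.0631
0.45 126 [-0.0354 -0.0208] 0.0615
0.456 131 [-0.0353 -0.0205] 0.0593
0.462 128 [-0.0349 -0.0202] 0.0568
0.468 131 [-0.0346 -0.02  ] 0.0561
0.474 82 [-0.0345 -0.0203] 0.0534
```

View pics/w8.png

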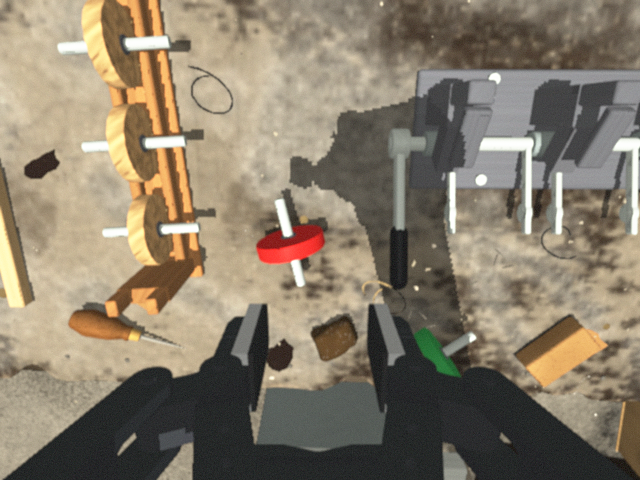

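All three wheels stand in their slots, with tops at 0.0726 and axle ends level. The lever lies open at (398, 245). Now I grip the lever.

step_arm([
  [[0,0,0,-1.25,-1.84,0,4],[0,0,0,-1.25,-1.84,0,4],[0,0,0,-1.25,-1.84,0,4],[0,0,0,-1.25,-1.84,0,4],[0,0,0,0,0,-4,4],[0,0,0,0,0,-4,4],[0,0,0,0,0,-4,4],[0,0,0,0,0,-4,4],[0,0,0,0,0,-2,4],[0,0,0,0,0,-1.4,4],[0,0,0,0,0,0,4],[0,0,0,0,0,0,4],[0,0,0,0,0,0,1],[0,0,0,0,0,0,1],[0,0,0,0,0,0,1],[0,0,0,0,0,0,1],[0,0,0,0,0,0,1],[0,0,0,0,0,0,1]],
], force=30)

```text
time_s: 37.2
position: [0.4381, -0.0301, 0.0444]
ee_rot: [-3.141, -0.003, 0.04]
force: [2.6, 4.1, 0.5]
width: 0.0146
grasp_force: 30.8
```

```bash
python3 - <<'E'
from h import *
o=telemetry.get_obs();t=o["position"];print(t,o["width"],o["grasp_force"],o["force"])
from math import *
# reverse arc, r from hinge (.546,-.0244,.020); grip height offset 11 mm
y=.04; r=114; out=[]; prev=None
for k in range(17):
    th=1.28-(1.28+.19)*k/16
    x=-r*sin(th); z=r*cos(th)
    if prev: dx=(x-prev[0])/10; out.append([0,0,0,round(dx*cos(y),2),round(dx*sin(y),2),round((z-prev[1])/10,2),1])
    prev=(x,z)
print(out,np.sum(out,0))
E
```

```text
[ 0.43811634 -0.03008061  0.04444878] 0.014555634012192334 30.82281768321991 [2.56749896 4.07629443 0.47421141]
[[0, 0, 0, 0.35, 0.01, 0.99, 1], [0, 0, 0, 0.43, 0.02, 0.95, 1], [0, 0, 0, 0.52, 0.02, 0.91, 1], [0, 0, 0, 0.6, 0.02, 0.86, 1], [0, 0, 0, 0.68, 0.03, 0.8, 1], [0, 0, 0, 0.75, 0.03, 0.73, 1], [0, 0, 0, 0.81, 0.03, 0.66, 1], [0, 0, 0, 0.87, 0.03, 0.58, 1], [0, 0, 0, 0.92, 0.04, 0.5, 1], [0, 0, 0, 0.96, 0.04, 0.41, 1], [0, 0, 0, 0.99, 0.04, 0.32, 1], [0, 0, 0, 1.02, 0.04, 0.23, 1], [0, 0, 0, 1.04, 0.04, 0.14, 1], [0, 0, 0, 1.05, 0.04, 0.04, 1], [0, 0, 0, 1.04, 0.04, -0.05, 1], [0, 0, 0, 1.04, 0.04, -0.15, 1]] [ 0.    0.    0.   13.07  0.51  7.92 16.  ]
```

step_arm([
  [[0,0,0,0.35,0.01,0.99,1],[0,0,0,0.43,0.02,0.95,1],[0,0,0,0.52,0.02,0.91,1],[0,0,0,0.6,0.02,0.86,1],[0,0,0,0.68,0.03,0.8,1],[0,0,0,0.75,0.03,0.73,1],[0,0,0,0.81,0.03,0.66,1],[0,0,0,0.87,0.03,0.58,1],[0,0,0,0.92,0.04,0.5,1],[0,0,0,0.96,0.04,0.41,1],[0,0,0,0.99,0.04,0.32,1],[0,0,0,1.02,0.04,0.23,1],[0,0,0,1.04,0.04,0.14,1],[0,0,0,1.05,0.04,0.04,1],[0,0,0,1.04,0.04,-0.05,1],[0,0,0,1.04,0.04,-0.15,1],[0,0,0,0,0,0,1],[0,0,0,0,0,0,1]],
])

```text
time_s: 39.0
position: [0.568, -0.0272, 0.1234]
ee_rot: [3.14, -0.0, 0.038]
force: [-0.2, 0.1, 0.2]
width: 0.0099
grasp_force: 0.0
```

step_arm([
  [[0,0,0,0,0,0,3.5],[0,0,0,0,0,0,3.5],[0,0,0,0,0,0,3.5],[0,0,0,0,0,2,3.5],[0,0,0,0,0,4,3.5],[0,0,0,0,0,4,3.5],[0,0,0,0,0,3,3.5],[0,0,0,-2.5,1.5,0,3.5],[0,0,0,-2.5,1.5,0,3.5],[0,0,0,-2.5,1.5,0,3.5],[0,0,0,-2.5,1.5,0,3.5],[0,0,0,0,0,0,3.5],[0,0,0,0,0,0,3.5]],
])

```text
time_s: 40.3
position: [0.4674, 0.0342, 0.2534]
ee_rot: [3.14, -0.001, 0.041]
force: [0.8, 0.0, -0.2]
width: 0.0349
grasp_force: 0.0
```

```bash
python3 - <<'E'
from h import *
p,P,C,o=look("w9"); print(pin("wrist","lever_grip",C),pin("wrist","lever_hinge",C))
bl=(p.max(2)<70)&(P[...,2]>.06)&(P[...,2]<.16)&(abs(P[...,1]+.025)<.02)&(P[...,0]<.6)&(P[...,0]>.5)
q=P[bl]
for z in np.arange(.09,.155,.008):
    s=q[abs(q[:,2]-z)<.004]
    if len(s)>5: print(round(z,3),len(s),s.min(0).round(4),s.max(0).round(4))
p,d,C=shot("scene"); print(pin("scene","lever_grip",C),pin("scene","keeper_bar",C))
E
```

```text
TCP [0.4681 0.0337 0.2535] [ 3.1407e+00 -1.2000e-03  3.9700e-02] [-0.1  0.3 -0.7] 0.0351
[([0.5355, -0.0269, 0.1274], 0.94)] [([0.5464, -0.018, 0.0191], 0.9)]
0.106 47 [ 0.5323 -0.0248  0.1025] [ 0.5462 -0.0168  0.11  ]
0.114 61 [ 0.5328 -0.0272  0.1102] [ 0.5462 -0.0168  0.1179]
0.122 65 [ 0.5308 -0.0272  0.1184] [ 0.5452 -0.0167  0.1258]
0.13 71 [ 0.5319 -0.027   0.1263] [ 0.5447 -0.0167  0.1339]
0.138 80 [ 0.5296 -0.0269  0.1341] [ 0.5437 -0.0168  0.1419]
0.146 491 [ 0.528  -0.0325  0.1421] [ 0.5433 -0.0168  0.15  ]
0.154 43 [ 0.5316 -0.028   0.15  ] [ 0.5393 -0.0219  0.1514]
[([0.5355, -0.0297, 0.1214], 0.95), ([0.5783, -0.2911, 0.0807], 0.28)] [([0.5027, 0.3532, 0.0029], 0.71)]
```

The pads slid off near the top, leaving the lever about 0.08 rad forward of upright. I'll push it shut from the front with closed fingers.

step_arm([
  [[0,0,0,0.9,-2,0,0],[0,0,0,0.9,-2,0,0],[0,0,0,0.9,-1.95,0,0],[0,0,0,0,0,-3.2,0],[0,0,0,0,0,-3.2,0],[0,0,0,0,0,-3.2,0],[0,0,0,0,0,-3.2,0],[0,0,0,0,0,0,0],[0,0,0,0,0,0,0],[0,0,0,0.6,0.02,0,0],[0,0,0,0.6,0.02,0,0],[0,0,0,0.6,0.02,0,0],[0,0,0,0.6,0.02,0,0],[0,0,0,0.6,0.02,0,0],[0,0,0,0.6,0.02,0,0],[0,0,0,0.6,0.02,0,0],[0,0,0,0.6,0.02,0,0],[0,0,0,0,0,0,0]],
])

```text
time_s: 42.4
position: [0.5437, -0.0236, 0.1251]
ee_rot: [-3.141, -0.001, 0.04]
force: [0.0, 0.8, 0.3]
width: 0.0002
grasp_force: 0.0
```

step_arm([
  [[0,0,0,0.2,0.01,0,0],[0,0,0,0.2,0.01,0,0],[0,0,0,0.2,0.01,0,0],[0,0,0,0,0,0,0]],
])

```text
time_s: 42.8
position: [0.5455, -0.0235, 0.1246]
ee_rot: [3.141, 0.008, 0.04]
force: [-7.2, -0.8, 5.0]
width: 0.0003
grasp_force: 3.8
```

```bash
python3 - <<'E'
from h import *
p,d,C=shot("scene"); print(pin("scene","lever_grip",C))
p,d,C=shot("top"); print(pin("top","lever_grip",C))
E
```

```text
[([0.5641, -0.0288, 0.1236], 0.57)]
[]
```

step_arm([
  [[0,0,0,-2,0,0,0],[0,0,0,-2,0,0,0],[0,0,0,0,0,4,2],[0,0,0,0,0,4,3],[0,0,0,0,0,4,3],[0,0,0.4,-0.7,4.2,0,3],[0,0,0.4,-0.7,4.2,0,3],[0,0,0.4,-0.7,4.2,0,3],[0,0,0.4,-0.7,4.2,0,3],[0,0,0.4,-0.7,4.2,0,3],[0,0,0.4,-0.7,4.2,0,3],[0,0,0.4,-0.7,4.2,0,3],[0,0,0.4,0,2,0,3],[0,0,0,0,0,0,3],[0,0,0,0,0,0,3],[0,0,0,0,0,0,3]],
])

```text
time_s: 44.6
position: [0.4605, 0.2887, 0.2449]
ee_rot: [3.14, -0.0, 0.093]
force: [0.6, -1.1, 0.3]
width: 0.0297
grasp_force: 0.0
```

```bash
cat >> h.py <<'E'
def bar(p,P,zlo=.009,zhi=.02,yr=(.26,.48)):
    q=P[(P[...,2]>zlo)&(P[...,2]<zhi)&(P[...,0]>.3)&(P[...,0]<.72)&(P[...,1]>yr[0])&(P[...,1]<yr[1])]
    hsv=None
    c,s,_=cv2.minAreaRect((q[:,:2]*1e4).astype(np.float32)),0,0
    return q,c
E
python3 - <<'E'
from h import *
p,d,C=shot("scene","s3"); cv2.imwrite("pics/s3c.png",cv2.resize(p[180:400,150:450,::-1],(720,528))); print(pin("scene","lever_grip",C),pin("scene","keeper_bar",C))
p,P,C,o=look("w10"); print(pin("wrist","keeper_bar",C),pin("wrist","forks",C))
m=models.trace("wrist","keeper_bar")[0]; print(m["conf"],m["pixels"].sum())
q=P[m["pixels"]]; q=q[(q[:,2]>.009)&(q[:,2]<.02)]
r=cv2.minAreaRect((q[:,:2]*1e4).astype(np.float32)); print(r,np.median(q[:,2]),len(q))
print(q.min(0),q.max(0)); print(np.polyfit(q[:,0],q[:,1],1), m["pixels"][0].sum())
E
```

```text
[([0.5644, -0.0283, 0.1226], 0.6)] [([0.5062, 0.3517, 0.0049], 0.74), ([0.4622, 0.1887, 0.0395], 0.39)]
TCP [0.4603 0.2891 0.2451] [ 3.1408e+00 -3.0000e-04  9.3100e-02] [-1.1 -0.2 -0.7] 0.0304
[([0.5081, 0.356, 0.0038], 0.66)] []
0.82 5442
((4958.6806640625, 3570.3232421875), (2623.439453125, 159.1368865966797), 1.8838423490524292) 0.014288093318734041 5077
[0.36458034 0.34499495 0.00900228] [0.62721804 0.36901802 0.01702459]
[0.03213904 0.34088585] 22
```

View pics/s3c.png

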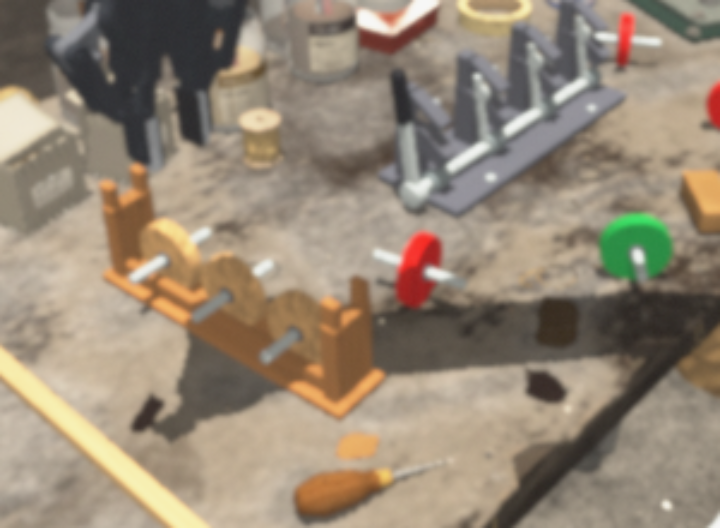

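View pics/w10.png

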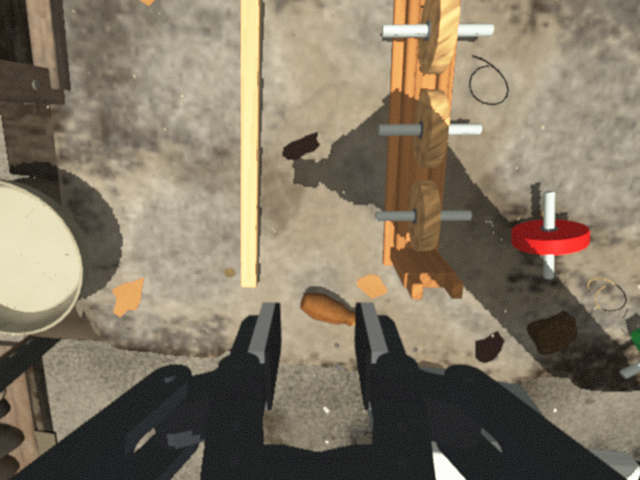

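The lever leans back, fully shut, at (400, 130). The bar lies at column 250 with yaw 0.032. I'm hovering over the bar's middle.

step_arm([
  [[0,0,-0.87,1.23,1.68,-2,3],[0,0,-0.87,1.23,1.68,-3,3],[0,0,-0.87,1.23,1.68,-3,3],[0,0,-0.87,1.23,1.68,-3,3],[0,0,0,0,0,0,3],[0,0,0,0,0,0,3],[0,0,0,0,0,0,3]],
])

```text
time_s: 45.65
position: [0.5094, 0.3579, 0.1368]
ee_rot: [-3.141, -0.002, 0.035]
force: [0.3, 1.0, -0.4]
width: 0.0299
grasp_force: 0.0
```

```bash
python3 - <<'E'
from h import *
p,P,C,o=look()
m=models.trace("wrist","keeper_bar"); print(len(m))
q=P[m[0]["pixels"]]; q=q[(q[:,2]>.009)&(q[:,2]<.02)]
print(cv2.minAreaRect((q[:,:2]*1e4).astype(np.float32)),q.min(0),q.max(0),np.polyfit(q[:,0],q[:,1],1))
for x in np.arange(.46,.68,.02):
    s=q[abs(q[:,0]-x)<.004]
    if len(s)>5: print(round(x,3),np.percentile(s[:,1],[3,97]).round(4),np.median(s[:,2]).round(4))
E
```

```text
TCP [0.5096 0.3579 0.1372] [-3.1406e+00 -2.8000e-03  3.4500e-02] [-0.4 -0.6  0.9] 0.0299
1
((5090.68896484375, 3578.396484375), (2895.022705078125, 160.2364501953125), 1.908880352973938) [0.36457397 0.34537954 0.01059158] [0.65390898 0.37040663 0.0172104 ] [0.03310019 0.3410032 ]
0.46 [0.3488 0.3636] 0.0144
0.48 [0.3496 0.3642] 0.0144
0.5 [0.3498 0.3649] 0.0143
0.52 [0.3508 0.366 ] 0.0144
0.54 [0.3515 0.3666] 0.0144
0.56 [0.3519 0.3672] 0.0144
0.58 [0.3529 0.3677] 0.0144
0.6 [0.3531 0.3682] 0.0144
0.62 [0.3541 0.369 ] 0.0144
0.64 [0.3544 0.37  ] 0.0143
```

step_arm([
  [[0,0,0,-0.05,-0.1,-3,3],[0,0,0,0,0,-4,3],[0,0,0,0,0,-3,3],[0,0,0,0,0,-1.5,3],[0,0,0,0,0,-1,3],[0,0,0,0,0,-0.7,3],[0,0,0,0,0,0,3],[0,0,0,0,0,0,3],[0,0,0,0,0,0,0.5],[0,0,0,0,0,0,0.5],[0,0,0,0,0,0,0.5],[0,0,0,0,0,0,0.5],[0,0,0,0,0,0,0.5]],
], force=50)

```text
time_s: 47.05
position: [0.5094, 0.3578, 0.0047]
ee_rot: [-3.14, -0.002, 0.035]
force: [0.1, -0.6, 6.9]
width: 0.0141
grasp_force: 52.1
```

step_arm([
  [[0,0,0,0,0,1.5,0.5],[0,0,0,0,0,3.5,0.5],[0,0,0,0,0,4,0.5],[0,0,0,0,0,4,0.5],[0,0,0,0,0,3,0.5],[0,0,0.79,0.57,-3.15,0,0.5],[0,0,0.79,0.57,-3.15,0,0.5],[0,0,0.79,0.57,-3.15,0,0.5],[0,0,0.79,0.57,-3.15,0,0.5],[0,0,0.79,0.57,-3.15,0,0.5],[0,0,0,0,0,-2,0.5],[0,0,0,0,0,0,0.5],[0,0,0,0,0,0,0.5],[0,0,0,0,0,0,0.5]],
])

```text
time_s: 48.45
position: [0.5366, 0.2011, 0.1442]
ee_rot: [-3.14, -0.001, 0.106]
force: [0.1, -0.3, -0.2]
width: 0.0147
grasp_force: 51.3
```

```bash
python3 - <<'E'
from h import *
p,P,C,o=look("w11"); T=o["position"]
q=P.reshape(-1,3)
b=q[(abs(q[:,2]-T[2]-.009)<.008)&(abs(q[:,1]-(T[1]+.1036*(q[:,0]-T[0])))<.025)]
for x in np.arange(.40,.70,.02):
    s=b[abs(b[:,0]-x)<.004]
    if len(s)>8: print("bar",round(x,3),len(s),np.percentile(s[:,1],[3,97]).round(4),np.percentile(s[:,2],[50,95]).round(4))
f=q[(q[:,2]>.09)&(q[:,2]<.107)&(abs(q[:,1]-.2)<.05)]
n=f[f[:,0]<.47]; r=f[f[:,0]>.61]
for nm,s in (("near",n),("far",r)):
    if len(s)>10: 
        print(nm,len(s),s.min(0).round(4),s.max(0).round(4)); t=s[s[:,2]>.1]; y=np.sort(t[:,1]); g=np.argmax(np.diff(y)); print(y[[0,g,g+1,-1]].round(4),np.median(t[:,0]).round(4))
E
```

```text
TCP [0.5368 0.2011 0.1442] [-3.1406e+00 -1.3000e-03  1.0640e-01] [1.4 0.1 0.3] 0.0146
bar 0.48 230 [0.1894 0.2038] [0.1539 0.1547]
bar 0.5 601 [0.1908 0.2058] [0.1538 0.1547]
bar 0.52 654 [0.1932 0.2075] [0.1539 0.1547]
bar 0.54 954 [0.1957 0.2225] [0.154  0.1601]
bar 0.56 859 [0.1972 0.2121] [0.1538 0.1548]
bar 0.58 981 [0.1993 0.2142] [0.1537 0.1548]
bar 0.6 1130 [0.2014 0.2164] [0.1538 0.1548]
bar 0.62 1307 [0.2036 0.2185] [0.1538 0.1548]
bar 0.64 1521 [0.2058 0.2207] [0.1537 0.1549]
near 151 [0.4203 0.1717 0.09  ] [0.4265 0.2086 0.096 ]Traceback (most recent call last):
  File "<stdin>", line 12, in <module>
    return _wrapfunc(a, 'argmax', axis=axis, out=out, **kwds)
    return bound(*args, **kwds)
ValueError: attempt to get argmax of an empty sequence
```

View pics/w11.png

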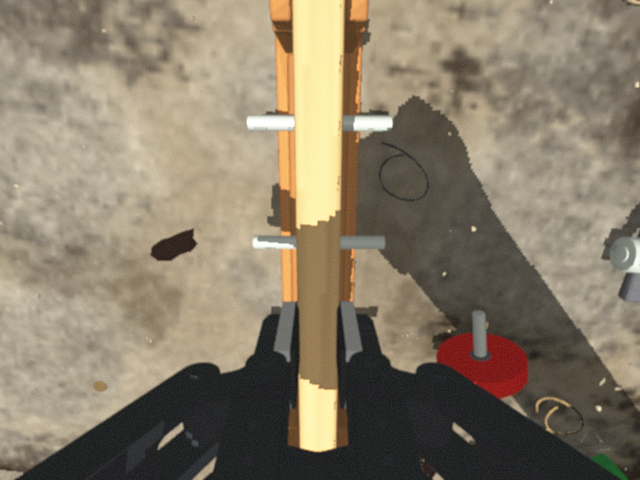

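The bar lies centred over the channel in line with the forks, with equal margins at columns 280–360. I'm lowering it.

step_arm([
  [[0,0,-0.15,0.1,0,-1.5,0.5],[0,0,0,0,0,-1.5,0.5],[0,0,0,0,0,-1,0.5],[0,0,0,0,0,-0.6,0.5],[0,0,0,0,0,-0.5,0.5],[0,0,0,0,0,-0.4,0.5],[0,0,0,0,0,-0.3,0.5],[0,0,0,0,0,0,0.5],[0,0,0,0,0,0,0.5],[0,0,0,0,0,0,0.5]],
])

```text
time_s: 49.5
position: [0.5381, 0.1994, 0.0855]
ee_rot: [-3.141, -0.001, 0.101]
force: [0.6, 0.1, 0.0]
width: 0.0143
grasp_force: 51.3
```

step_arm([
  [[0,0,0,0,0,-0.15,0.5],[0,0,0,0,0,0,0.5],[0,0,0,0,0,0,2.5],[0,0,0,0,0,0,2.5],[0,0,0,0,0,0,3],[0,0,0,0,0,1,3],[0,0,0,0,0,2,3],[0,0,0,0,0,4,3],[0,0,0,0,0,4,3],[0,0,0,0,0,4,3],[0,0,0,-2,-3,3,3],[0,0,0,-2,-4,0,3],[0,0,0,-2,-4,0,3],[0,0,0,-2,-4,0,3],[0,0,0,-2,-4,0,3],[0,0,0,0,0,0,3],[0,0,0,0,0,0,3]],
])

```text
time_s: 51.2
position: [0.4376, 0.0085, 0.2642]
ee_rot: [3.141, -0.001, 0.098]
force: [-0.2, -0.5, 0.0]
width: 0.0298
grasp_force: 0.0
```

```bash
python3 - <<'E'
from h import *
p,P,C,o=look("w12"); T=o["position"]
q=P.reshape(-1,3)
b=q[(q[:,2]>.085)&(q[:,2]<.099)&(abs(q[:,1]-.146-.1042*q[:,0])<.03)]
for x in np.arange(.38,.70,.03):
    s=b[abs(b[:,0]-x)<.004]
    if len(s)>8: print("bar",round(x,3),len(s),np.percentile(s[:,1],[3,97]).round(4),np.percentile(s[:,2],[50,95]).round(4),"mid",round(.146+.1042*x,4))
print(b[:,0].min(),b[:,0].max()); print(pin("wrist","keeper_bar",C))
p,d,C=shot("scene"); print(pin("scene","lever_grip",C),pin("scene","keeper_bar",C))
cv2.imwrite("pics/s4c.png",cv2.resize(p[180:400,150:450,::-1],(720,528)))
E
```

```text
TCP [0.4382 0.0099 0.2643] [ 3.1414e+00 -1.5000e-03  1.0140e-01] [ 0.1  0.5 -0.3] 0.0299
bar 0.41 242 [0.1688 0.2013] [0.0942 0.0969] mid 0.1887
bar 0.44 245 [0.1821 0.1972] [0.0941 0.0954] mid 0.1918
bar 0.47 269 [0.1852 0.2004] [0.094  0.0954] mid 0.195
bar 0.5 294 [0.1881 0.2035] [0.0939 0.0953] mid 0.1981
bar 0.53 322 [0.1911 0.2063] [0.094  0.0954] mid 0.2012
bar 0.56 360 [0.1942 0.2095] [0.0939 0.0954] mid 0.2044
0.39370300307799294 0.578020852826707
[([0.5364, 0.1996, 0.0889], 0.84)]
[([0.5651, -0.0294, 0.1222], 0.71)] [([0.5341, 0.1963, 0.0856], 0.87), ([0.6118, 0.2041, 0.041], 0.7), ([0.7266, 0.0125, -0.0004], 0.25)]
```

View pics/s4c.png

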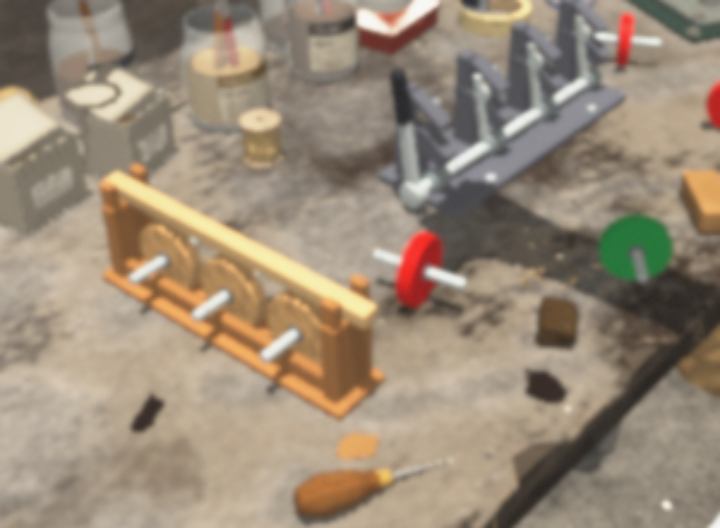

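The bar lies level in both forks (top at 0.094, centre x ≈ 0.538), the wheels stand below it, and the lever is shut.

```bash
python3 -c "
from cell import order
print(order.job_done())"
```

```text
the job is handed in; nothing more can be done
None
```

The job is handed in after about 51 s of robot time: all three wheels stand in rack slots, the lever is fully shut and the keeper bar lies level and centred in both forks; the spool and look-alikes were never handled, and no verdict came back.

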